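Empty the slat magazine from below and sort the slats

TASK

The feed magazine holds plain and waisted wooden slats mixed: empty it from below, each time pulling its sprung feed slide fully toward the outlet and letting it go home, then drawing the lowest slat out by its projecting end. Lay the plain slats in the low wooden tray and the waisted ones in the deep metal bin, wholly inside the walls and not standing on edge. Finish with the magazine empty and the feed slide home, and leave the other things on the table where they are.

Things in the scene. Friction and masses are not known exactly. Their poses are not given: they have to be found in the camera images.
- magazine_floor (a point): Magazine: fixed aluminium column holding the slats flat in one pile, length along x. Point on its floor under the middle of the pile, 16 mm above the table; x to its rear, outlet to -x, z up. Inside 145 x 49 mm, 60 mm wide outside; walls end 58 mm, a strap over the middle 69 mm above this point, so slats cannot be lifted out. When the lowest slat is out the others drop by one.
- magazine_lip (a point): Outlet: point under the front lips (75 mm to -x of the floor point), level with the floor; same axes. The lips end 17 mm above the floor, so only the lowest slat passes, straight along -x. In front the floor goes on for 37 mm as a ledge 36 mm wide, narrower than the slats, so fingers can pass both long edges of a projecting slat; the 6 mm foot plate does not reach in front of the lips.
- feed (a joint): Feed slide, m: 0 = home (rear), 0.066 = fully forward (magazine -x). Full travel pushes the lowest slat 62 to 66 mm out of the outlet. Sprung: 2 N at home to 6 N at full travel; it goes home by itself when let go, and the slat stays forward. Work it again only once that slat has been drawn out.
- feed_grip (a point): Centre of the upright black cylindrical handle of the feed slide, diameter 18 mm, from 22 mm above to 36 mm below this point, which is 80 mm above the table. Beside the column, 75 mm to the magazine's +y side, 36 mm free between it and the wall; moves with the slide along the magazine's x. Same axes as the magazine.
- tray_floor (a point): Low dark wooden tray, fixed: for the plain slats. Point at the centre of its inner floor, 5 mm above the table; inside 180 x 180 mm, x and y along the walls; walls 5 mm thick, top 20 mm above the table.
- bin_floor (a point): Deep grey metal bin, fixed: for the waisted slats. Point at the centre of its inner floor, 3 mm above the table; inside 180 x 180 mm, x and y along the walls; walls 3 mm thick with a small rolled rim, top 48 mm above the table.
- plain_1_mid (a point): Plain slat: straight rectangular wooden board 140 x 46 x 12 mm. Point at its centre, half-way through its thickness; x along the length, y across the width, z through the thickness; about 60 g. Four or five of the eight slats are present, piled in the magazine in varying order.
- waisted_1_mid (a point): Waisted slat: wooden board 140 x 46 x 12 mm with a rectangular notch, 34 mm long and 12 mm deep, in the middle of each long edge (the waist is 22 mm wide). Point at its centre, half-way through its thickness; x along the length, y across the width, z through the thickness; about 60 g. Four or five of the eight slats are present, piled in the magazine in varying order.
- plain_2_mid (a point): Plain slat: straight rectangular wooden board 140 x 46 x 12 mm. Point at its centre, half-way through its thickness; x along the length, y across the width, z through the thickness; about 60 g. Four or five of the eight slats are present, piled in the magazine in varying order.
- waisted_2_mid (a point): Waisted slat: wooden board 140 x 46 x 12 mm with a rectangular notch, 34 mm long and 12 mm deep, in the middle of each long edge (the waist is 22 mm wide). Point at its centre, half-way through its thickness; x along the length, y across the width, z through the thickness; about 60 g. Four or five of the eight slats are present, piled in the magazine in varying order.
- plain_3_mid (a point): Plain slat: straight rectangular wooden board 140 x 46 x 12 mm. Point at its centre, half-way through its thickness; x along the length, y across the width, z through the thickness; about 60 g. Four or five of the eight slats are present, piled in the magazine in varying order.
- waisted_3_mid (a point): Waisted slat: wooden board 140 x 46 x 12 mm with a rectangular notch, 34 mm long and 12 mm deep, in the middle of each long edge (the waist is 22 mm wide). Point at its centre, half-way through its thickness; x along the length, y across the width, z through the thickness; about 60 g. Four or five of the eight slats are present, piled in the magazine in varying order.
- plain_4_mid (a point): Plain slat: straight rectangular wooden board 140 x 46 x 12 mm. Point at its centre, half-way through its thickness; x along the length, y across the width, z through the thickness; about 60 g. Four or five of the eight slats are present, piled in the magazine in varying order.
- waisted_4_mid (a point): Waisted slat: wooden board 140 x 46 x 12 mm with a rectangular notch, 34 mm long and 12 mm deep, in the middle of each long edge (the waist is 22 mm wide). Point at its centre, half-way through its thickness; x along the length, y across the width, z through the thickness; about 60 g. Four or five of the eight slats are present, piled in the magazine in varying order.
- stamp: Rubber stamp with a wooden handle, 26 x 52 x 70 mm, standing loose between the work and the back; bystander. Origin at the centre of its underside.
- tally: Round chromed tally counter with a ring, 80 x 49 x 25 mm, loose, not always there; bystander. Origin at the centre of its underside.

How it is judged (in metres and radians):
On the way:
1. the feed slide is pulled fully forward (value of joint feed above 0.058 m), for 0.1 s.
At the end, for the whole second after the job is handed in: Each plain slat in the tray, each waisted slat in the bin, wholly inside the walls (centre within 24 mm of the middle along the slat, 69 mm across it), under 60 mm above its floor, lying down (tilt under 0.75 rad; stacked or leaning on another slat is fine). Feed slide home (under 6 mm) (((angle between the x axis of plain_1_mid and the x axis of tray_floor, either way round below 0.9 rad and x of plain_1_mid in the frame of tray_floor between -0.024 and 0.024 m and y of plain_1_mid in the frame of tray_floor between -0.069 and 0.069 m) or (angle between the x axis of plain_1_mid and the y axis of tray_floor, either way round below 0.9 rad and x of plain_1_mid in the frame of tray_floor between -0.069 and 0.069 m and y of plain_1_mid in the frame of tray_floor between -0.024 and 0.024 m)) and z of plain_1_mid in the frame of tray_floor between 0 and 0.06 m and angle between the z axis of each of plain_1_mid, plain_2_mid, plain_3_mid, plain_4_mid and the z axis of tray_floor, either way round below 0.75 rad and ((angle between the x axis of waisted_1_mid and the x axis of bin_floor, either way round below 0.9 rad and x of waisted_1_mid in the frame of bin_floor between -0.024 and 0.024 m and y of waisted_1_mid in the frame of bin_floor between -0.069 and 0.069 m) or (angle between the x axis of waisted_1_mid and the y axis of bin_floor, either way round below 0.9 rad and x of waisted_1_mid in the frame of bin_floor between -0.069 and 0.069 m and y of waisted_1_mid in the frame of bin_floor between -0.024 and 0.024 m)) and z of waisted_1_mid in the frame of bin_floor between 0 and 0.06 m and angle between the z axis of each of waisted_1_mid, waisted_2_mid, waisted_3_mid, waisted_4_mid and the z axis of bin_floor, either way round below 0.75 rad and ((angle between the x axis of plain_2_mid and the x axis of tray_floor, either way round below 0.9 rad and x of plain_2_mid in the frame of tray_floor between -0.024 and 0.024 m and y of plain_2_mid in the frame of tray_floor between -0.069 and 0.069 m) or (angle between the x axis of plain_2_mid and the y axis of tray_floor, either way round below 0.9 rad and x of plain_2_mid in the frame of tray_floor between -0.069 and 0.069 m and y of plain_2_mid in the frame of tray_floor between -0.024 and 0.024 m)) and z of plain_2_mid in the frame of tray_floor between 0 and 0.06 m and ((angle between the x axis of waisted_2_mid and the x axis of bin_floor, either way round below 0.9 rad and x of waisted_2_mid in the frame of bin_floor between -0.024 and 0.024 m and y of waisted_2_mid in the frame of bin_floor between -0.069 and 0.069 m) or (angle between the x axis of waisted_2_mid and the y axis of bin_floor, either way round below 0.9 rad and x of waisted_2_mid in the frame of bin_floor between -0.069 and 0.069 m and y of waisted_2_mid in the frame of bin_floor between -0.024 and 0.024 m)) and z of waisted_2_mid in the frame of bin_floor between 0 and 0.06 m and ((angle between the x axis of plain_3_mid and the x axis of tray_floor, either way round below 0.9 rad and x of plain_3_mid in the frame of tray_floor between -0.024 and 0.024 m and y of plain_3_mid in the frame of tray_floor between -0.069 and 0.069 m) or (angle between the x axis of plain_3_mid and the y axis of tray_floor, either way round below 0.9 rad and x of plain_3_mid in the frame of tray_floor between -0.069 and 0.069 m and y of plain_3_mid in the frame of tray_floor between -0.024 and 0.024 m)) and z of plain_3_mid in the frame of tray_floor between 0 and 0.06 m and ((angle between the x axis of waisted_3_mid and the x axis of bin_floor, either way round below 0.9 rad and x of waisted_3_mid in the frame of bin_floor between -0.024 and 0.024 m and y of waisted_3_mid in the frame of bin_floor between -0.069 and 0.069 m) or (angle between the x axis of waisted_3_mid and the y axis of bin_floor, either way round below 0.9 rad and x of waisted_3_mid in the frame of bin_floor between -0.069 and 0.069 m and y of waisted_3_mid in the frame of bin_floor between -0.024 and 0.024 m)) and z of waisted_3_mid in the frame of bin_floor between 0 and 0.06 m and ((angle between the x axis of plain_4_mid and the x axis of tray_floor, either way round below 0.9 rad and x of plain_4_mid in the frame of tray_floor between -0.024 and 0.024 m and y of plain_4_mid in the frame of tray_floor between -0.069 and 0.069 m) or (angle between the x axis of plain_4_mid and the y axis of tray_floor, either way round below 0.9 rad and x of plain_4_mid in the frame of tray_floor between -0.069 and 0.069 m and y of plain_4_mid in the frame of tray_floor between -0.024 and 0.024 m)) and z of plain_4_mid in the frame of tray_floor between 0 and 0.06 m and ((angle between the x axis of waisted_4_mid and the x axis of bin_floor, either way round below 0.9 rad and x of waisted_4_mid in the frame of bin_floor between -0.024 and 0.024 m and y of waisted_4_mid in the frame of bin_floor between -0.069 and 0.069 m) or (angle between the x axis of waisted_4_mid and the y axis of bin_floor, either way round below 0.9 rad and x of waisted_4_mid in the frame of bin_floor between -0.069 and 0.069 m and y of waisted_4_mid in the frame of bin_floor between -0.024 and 0.024 m)) and z of waisted_4_mid in the frame of bin_floor between 0 and 0.06 m and value of joint feed below 0.006 m); the robot touches nothing.
It fails at once if the rubber stamp is displaced by more than 30 mm (distance of stamp from where it was at the start of the episode above 0.03 m).
It fails at once if the tally counter is displaced by more than 30 mm (distance of tally from where it was at the start of the episode above 0.03 m).
Of plain_1, waisted_1 only 1 to 1 are there at a start; the rules pass over those that are not, and their reading is None.
Of plain_3, waisted_3 only 1 to 1 are there at a start; the rules pass over those that are not, and their reading is None.
Of plain_4, waisted_4, tally only 1 to 1 are there at a start; the rules pass over those that are not, and their reading is None.
At some moment in a run one of plain_1, waisted_1, plain_2, waisted_2, plain_3, waisted_3, plain_4, waisted_4 may be knocked a few centimetres aside while the robot is not near it.
Once in a run the grip may slacken for a moment while it holds something.
It also fails if it takes over 210 s, if anything falls off the work surface, if the arm or the gripper's body presses on something with over 40 N, if the wrist force passes 120 N, or if a joint passes its speed limit or range.

ROBOT

A 6-joint arm with a two-finger parallel gripper is mounted at the origin on a cart in front of the work surface, level with it; the furniture and walls round the work are solid. World frame = base frame: x ahead of the robot, y to its left, z up, the work surface at z = 0. Lengths are in m, angles in degrees, forces in N, time in s.
With the tool pointing down it reaches from about 0.4 to 0.825 m from the base axis. Payload 7 kg.
Tool frame: the origin (TCP) lies on the centre line of the jaws, within the pads' length; the fingertips stand 14 mm ahead of it and the grasp point (between the pads) lies 5 mm behind it; z points along the fingers, x is the direction in which the jaws open and shut, and the axes are right-handed (so a half turn about z gives the same grasp; the last joint's range is limited). The gripper opens to 88 mm and grips with 3 to 60 N. Pads are 19 mm wide; open, the fingers measure 130 mm over their backs; the gripper's body (78 mm by 193 mm) begins 47 mm behind the grasp point.
Start: joints at [-56.66, 20.546, 0.682, 0, -70.136, -16.507], TCP at [0.195, -0.646, 0.241] pointing down, gripper open.
Joint ranges: [-176.03, 176.03], [-82.01, 121.73], [-58.28, 71.71], [-173.87, 95.51], [-174.79, -0.11], [-173.66, 173.66]. Speed limits (degrees/s): [136.94, 136.94, 172.46, 180, 180, 180].

INTERFACE

Orientations are given as [roll, pitch, yaw] about the fixed x, y, z axes, in that order (R = Rz(yaw) Ry(pitch) Rx(roll)).
In Python, from plant import * gives the robot as it stands.
- The arm moves only by the shell command python3 -m handwheel 'ROWS' [OPENING]. ROWS is JSON, a list of rows, each a list of 2 entries, a list of its own where there are three numbers: the shift along the tool's x, y, z each as a share of 0.2 m, from -1 to 1, then the turn, a rotation vector about the tool's x, y, z each as a share of 360 degrees, from -1 to 1. In form: [[[tx, ty, tz], [ax, ay, az]], ...]. A call has 1 to 5 rows; each row is the pose to reach, as a shift and turn from the pose commanded when the call began, along the tool's axes at that moment, turning the shorter way round; what a row does not reach only later rows make up. A row lasts 1/12 s, in which the tool goes at most 41.7 mm and 7.16 degrees, less where a joint would pass 70% of its speed; a pose out of reach is approached as far as the arm can. A call with a number of a shift or a turn outside -1 to 1 is refused whole. A call with a gripper value outside its range is refused whole. OPENING is the closure, from -1 (fully open) to 1 (shut), set as the call begins (- or left out, the last holds). The fingers move at their own pace and stop on an object; the grip force is fixed at half the most. Time passes only in rows, so rows that repeat a pose let the fingers close. It gives the time, the measured TCP pose, the force and the opening at its end, in the units of the state.
- get_obs(): the state, without advancing time (a new reading comes with each control period).
- snapshot(name): name is "scene" or "top"; returns a dict with "color" (480x640x3 uint8, red, green, blue), "z_map" (480x640 float32, m along the optical axis (not along the pixel's ray), 0 where there is no reading), "intrinsics" (3x3 intrinsics, pixels), "rvec" (rotation vector, rad) and "tvec" (3), from world to camera coordinates, as OpenCV has them. Camera axes: x right, y down, z forward; pixel columns grow to the right and rows downward; lengths in m; the calibration is good to about 2 mm. A picture is of the moment at which its call begins.
- close_job(): hands the job in, once; it reports no verdict.
The state is a dict: "clock": time; "joint_pos": joint angles; "qvel": joint speeds; "tau": joint torques, N m; "tool_pos": TCP position; "orientation": TCP orientation; "force": force on the tool from outside, world axes, zero at the start; "moment": the same for the moment, N m; "opening": finger opening in m.
Only numpy, scipy, OpenCV 4.12 (cv2) and the standard library are available. Lean on these libraries where they do the work, as an engineer would, in place of code of your own. Each camera call takes 0.05 s, during which the arm holds its last target. There are 200 camera calls.

## Working session

There is one attempt and no reset: what is moved stays moved. The work goes in short steps, Python scripts to look and compute and a shell command to move; the robot and the scene stay as the last step left them, time stands still between calls to the robot, and variables do not carry over. Pictures are saved under pics/ and viewed, about 12 in all and at most 16, crops included, and the job is handed in when it is done.

```bash
mkdir -p pics; ls; cat > h.py <<'E'
from plant import *
import numpy as np, cv2
from scipy.spatial.transform import Rotation as R
def snap(n):
    s=snapshot(n); s['R']=cv2.Rodrigues(np.array(s['rvec'],float))[0]; s['t']=np.array(s['tvec'],float).ravel(); s['K']=np.array(s['intrinsics']); return s
def save(s,f,crop=None,k=1):
    im=s['color'][:,:,::-1]
    if crop: im=im[crop[1]:crop[3],crop[0]:crop[2]]
    cv2.imwrite('pics/'+f,cv2.resize(im,None,fx=k,fy=k,interpolation=cv2.INTER_CUBIC))
def world(s):
    z=s['z_map']; v,u=np.mgrid[:480,:640]; K=s['K']
    P=np.stack([(u-K[0,2])/K[0,0]*z,(v-K[1,2])/K[1,1]*z,z],-1)
    return (P-s['t'])@s['R']
def ray(s,u,v,h):
    d=s['R'].T@np.linalg.inv(s['K'])@[u,v,1]; c=-s['R'].T@s['t']; return c+d*(h-c[2])/d[2]
E
python3 - <<'E'
from h import *
print(get_obs())
for n in('scene','top'):
    s=snap(n); save(s,n+'0.png'); np.savez('/tmp/'+n,**s); print(n,-s['R'].T@s['t'],s['R'][2])
E
```

```text
pics
{'clock': 0.0, 'joint_pos': array([-5.66604404e+01,  2.05909424e+01,  6.31996052e-01, -1.91724398e-02,
       -7.01339344e+01, -1.65061941e+01]), 'qvel': array([ 0.01425004, -0.08950694,  0.02025363, -0.07214495, -0.00106254,
       -0.01575171]), 'tau': array([-6.36197856e-04, -5.82710767e+01,  2.93057996e+01,  6.99732274e+00,
        6.82371654e-03, -1.44211845e-04]), 'tool_pos': array([ 0.1952988 , -0.64563988,  0.23961769]), 'orientation': array([-1.79990889e+02, -9.41740812e-02,  1.06826828e+02]), 'force': array([-0.86881145,  0.5402793 , -0.70271458]), 'moment': array([-0.01849812,  0.01329929,  0.05753547]), 'opening': 0.0877559485339938}
scene [-0.12049133  0.70925654  0.73981069] [ 0.60264922 -0.58467847 -0.54310681]
top [ 0.36003456 -0.01261237  1.2413873 ] [ 0.23835429  0.0084151  -0.97114181]
```

View pics/scene0.png

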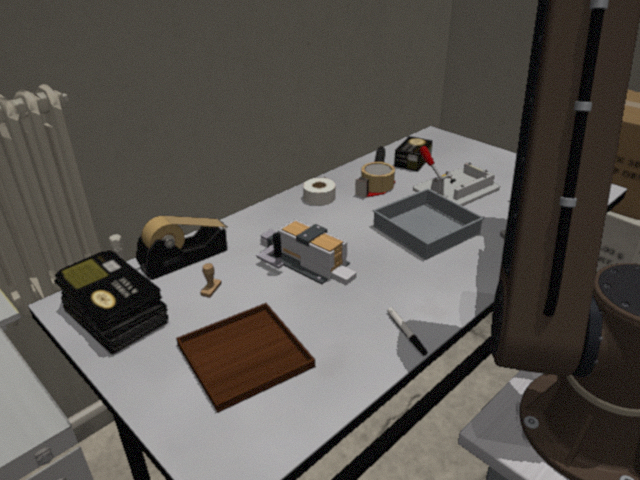

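View pics/top0.png

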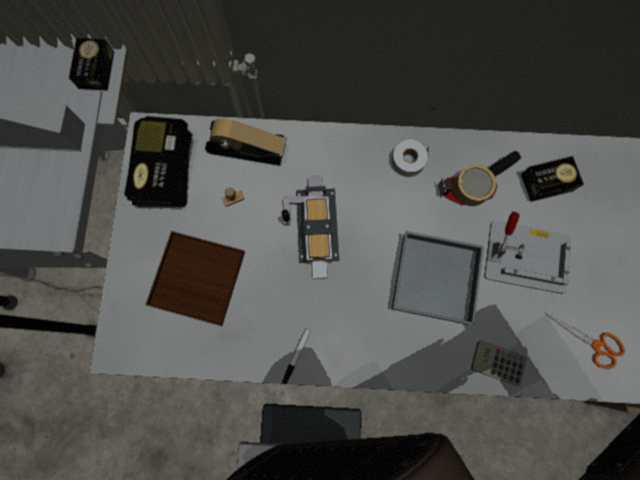

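The scene shows the magazine at (317,232) in the top view, with its outlet ledge at (319,270) and handle at (286,216). The tray is at (196,279), the bin at (436,277) and the stamp at (232,195). No tally is visible so far. Next I measure the positions.

```bash
python3 - <<'E'
from h import *
s=snap('top'); W=world(s)
save(s,'mag0.png',(265,165,365,290),6 and 4.8)
for a,(u,v) in dict(tray=(196,279),bin=(436,290),hand=(286,216),slat1=(317,210),slat2=(319,246),strap=(317,227),ledge=(319,270),stamp=(231,191)).items(): print(a,W[v,u].round(3),ray(s,u,v,0).round(3))
H=W[:,:,2]
def rect(m,n):
    P=W[m][:,:2].astype(np.float32); r=cv2.minAreaRect(P); print(n,m.sum(),np.round(r[0],4),np.round(r[1],4),round(r[2],2),W[m][:,2].mean().round(4))
v,u=np.mgrid[:480,:640]
b=lambda x0,y0,x1,y1:(u>=x0)&(u<x1)&(v>=y0)&(v<y1)
rect(b(130,220,260,335)&(H>.010)&(H<.03),'tray rim')
rect(b(380,225,484,330)&(H>.035)&(H<.06),'bin rim')
rect(b(298,190,336,262)&(H>.05)&(H<.1),'column')
rect(b(296,170,345,285)&(H>.009)&(H<.022),'ledge')
rect(b(278,205,294,226)&(H>.085)&(H<.12),'handle')
rect(b(300,190,335,222)&(H>.06)&(H<.1),'slat')
E
```

```text
tray [0.521 0.296 0.008] [0.522 0.298 0.   ]
bin [ 0.525 -0.293  0.005] [ 0.525 -0.294  0.   ]
hand [0.669 0.08  0.093] [0.694 0.087 0.   ]
slat1 [0.693 0.008 0.075] [0.714 0.009 0.   ]
slat2 [ 0.604 -0.002  0.078] [ 0.621 -0.001  0.   ]
strap [0.648 0.005 0.084] [0.669 0.007 0.   ]
ledge [ 0.557 -0.004  0.018] [ 0.56  -0.004  0.   ]
stamp [0.732 0.22  0.066] [0.753 0.233 0.   ]
tray rim 993 [0.5052 0.3002] [0.1922 0.2316] 77.8 0.0177
bin rim 954 [ 0.5526 -0.291 ] [0.1939 0.1926] 81.73 0.0464
column 1561 [0.6512 0.0042] [0.1565 0.0642] 3.54 0.0774
ledge 471 [0.6682 0.0054] [0.2593 0.0997] 6.84 0.0143
handle 52 [0.6765 0.0814] [0.0159 0.0158] 87.98 0.1
slat 610 [0.6941 0.0084] [0.0674 0.064 ] 6.47 0.0768
```

View pics/mag0.png

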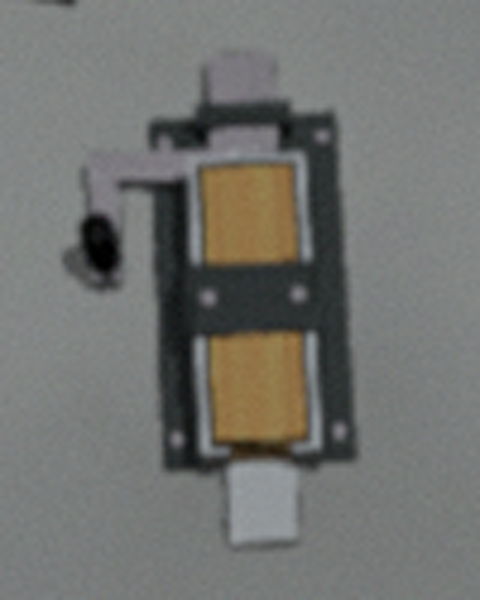

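The crop shows the column with the strap across it. The wood runs from (250,165) at the rear to (262,440) at the front, the ledge end is at (264,545) and the black knob is at (100,243). The pile is 76 mm high, so there are 5 slats and no tally counter. Next I refine the poses from edge pixels.

```bash
python3 - <<'E'
from h import *
s=snap('top'); W=world(s); H=W[:,:,2]
im=s['color'].astype(int)
v,u=np.mgrid[:480,:640]
b=lambda x0,y0,x1,y1:(u>=x0)&(u<x1)&(v>=y0)&(v<y1)
m=b(135,220,255,335)&(im[:,:,0]-im[:,:,2]>18)&(im[:,:,0]<140)
n,l,st,c=cv2.connectedComponentsWithStats(m.astype(np.uint8)); k=1+st[1:,4].argmax()
P=np.argwhere(l==k)[:,::-1].astype(np.float32); r=cv2.minAreaRect(P); q=cv2.boxPoints(r)
ap=cv2.approxPolyDP(cv2.convexHull(P),6,True)[:,0]; print('tray px',ap.tolist())
w=np.array([ray(s,a,c,.019)[:2] for a,c in ap]); print(w.round(3),w.mean(0), [round(float(np.linalg.norm(w[i]-w[i-1])),3) for i in range(len(w))],[round(float(np.degrees(np.arctan2(*(w[i]-w[i-1])[::-1]))),1) for i in range(len(w))])
C=lambda x,y,h: ray(s,265+x/4.8-.4,165+y/4.8-.4,h)[:2]
for nme,a,bb,h in (('left',(201,165),(210,440),.076),('right',(294,165),(307,440),.076),('plateL',(152,125),(167,467),.006),('plateR',(333,115),(354,458),.006)):
    A,B=C(*a,h),C(*bb,h); d=A-B; print(nme,A.round(4),B.round(4),np.linalg.norm(d).round(4),np.degrees(np.arctan2(d[1],d[0])).round(2))
print('ledge end',C(265,543,.016),'L',C(230,543,.016),'R',C(299,543,.016),'lip',C(262,445,.074))
print('knob',C(100,228,.102), 'slide arm h',W[198:203,285:292,2].round(3).tolist())
sl=b(302,196,332,258)&(im[:,:,0]-im[:,:,2]>40); Q=W[sl]; print('wood',sl.sum(),Q.mean(0)); 
r=cv2.minAreaRect(Q[:,:2].astype(np.float32)); print(r)
np.save('/tmp/stamp0',W[b(218,180,248,210)&(H>.03)].mean(0)); print(np.load('/tmp/stamp0.npy'))
sc=snap('scene'); save(sc,'sc_mag.png',(240,210,365,300),5)
E
```

```text
tray px [[243.0, 252.0], [220.0, 324.0], [146.0, 304.0], [172.0, 232.0]]
[[0.592 0.185]
 [0.415 0.224]
 [0.453 0.406]
 [0.633 0.366]] [0.52310185 0.29524604] [0.185, 0.181, 0.186, 0.185] [-102.9, 167.5, 78.2, -12.7]
left [0.7187 0.0345] [0.5788 0.0219] 0.1405 5.12
right [ 0.7212 -0.0122] [ 0.5813 -0.0254] 0.1405 5.39
plateL [0.7612 0.0647] [0.5766 0.0454] 0.1856 6.0
plateR [ 0.7719 -0.0316] [ 0.5864 -0.0509] 0.1865 5.92
ledge end [ 0.53838104 -0.00725556] L [0.53745334 0.01051456] R [ 0.53928235 -0.02451995] lip [ 0.57801246 -0.00354832]
knob [0.67602657 0.08075036] slide arm h [[0.029, 0.028, 0.03, 0.023, 0.023, 0.029, 0.031], [0.026, 0.025, 0.026, 0.024, 0.028, 0.026, 0.027], [0.027, 0.029, 0.026, 0.025, 0.021, 0.026, 0.027], [0.022, 0.028, 0.028, 0.026, 0.027, 0.027, 0.028], [0.026, 0.028, 0.028, 0.024, 0.024, 0.026, 0.027]]
wood 809 [0.64655641 0.00401087 0.0808154 ]
((0.5409144163131714, -0.006937671452760696), (0.36099347472190857, 0.04510976001620293), 5.936267375946045)
[0.71194664 0.21114342 0.12013102]
```

View pics/sc_mag.png

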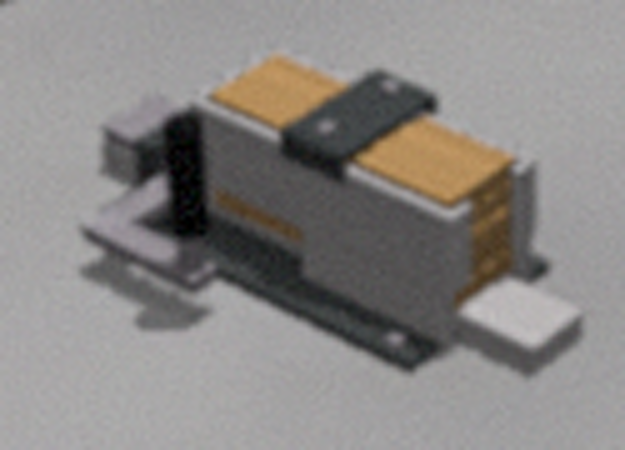

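The scene crop agrees: five slats in the column, the ledge at (520,310), the upright knob at (185,175). The pile centre is (0.650, 0.0047) at yaw about 5.7°, and the ledge end matches the predicted position. I'll write a planner that prints the shares.

```bash
cat > plan.py <<'E'
import sys,json,numpy as np
from plant import get_obs
from scipy.spatial.transform import Rotation as R
# usage: plan.py 'x,y,z,yaw' ... ; prints shift/turn share per call (5 rows each) from measured pose
o=get_obs(); p=o['tool_pos']; q=R.from_euler('xyz',o['orientation'],degrees=True)
print('now',p.round(4),o['orientation'].round(2),'t',round(o['clock'],2),'F',o['force'].round(1),'open',round(o['opening'],4))
for a in sys.argv[1:]:
    x=list(map(float,a.split(','))); P=np.array(x[:3]); Q=R.from_euler('xyz',[180,0,x[3]],degrees=True)
    rv=(q.inv()*Q).as_rotvec(degrees=True)
    n=max(1,int(np.ceil(max(np.abs(q.inv().apply(P-p)).max()/.19, np.linalg.norm(P-p)/.2,np.linalg.norm(rv)/34))))
    print(a)
    for i in range(n):
        T=p+(P-p)/(n-i); r=rv/n; sh=q.inv().apply(T-p)/.2
        print('  [',sh.round(3).tolist(),',',(r/360).round(4).tolist(),'] mm',round(np.linalg.norm(T-p)*1000),'deg',round(np.linalg.norm(r),1))
        p=T; q=q*R.from_rotvec(r,degrees=True)
    q=Q
E
python3 plan.py 0.676,0.081,0.20,-174.3 0.676,0.081,0.083,-174.3
```

```text
now [ 0.1954 -0.6459  0.2401] [-1.8000e+02 -4.0000e-02  1.0683e+02] t 0.25 F [-0.2  0.1 -0.1] open 0.0878
0.676,0.081,0.20,-174.3
  [ [0.557, 0.67, 0.04] , [0.0, -0.0, -0.0438] ] mm 174 deg 15.8
  [ [0.353, 0.797, 0.04] , [0.0, -0.0, -0.0438] ] mm 174 deg 15.8
  [ [0.124, 0.863, 0.04] , [0.0, -0.0, -0.0438] ] mm 174 deg 15.8
  [ [-0.116, 0.864, 0.04] , [0.0, -0.0, -0.0438] ] mm 174 deg 15.8
  [ [-0.346, 0.8, 0.04] , [0.0, -0.0, -0.0438] ] mm 174 deg 15.8
0.676,0.081,0.083,-174.3
  [ [0.0, -0.0, 0.585] , [0.0, 0.0, 0.0] ] mm 117 deg 0.0
```

```bash
H="python3 -m handwheel"
$H '[[[0.139,0.168,0.01],[0,0,-0.011]],[[0.278,0.335,0.02],[0,0,-0.022]],[[0.418,0.502,0.03],[0,0,-0.033]],[[0.557,0.67,0.04],[0,0,-0.0438]],[[0.557,0.67,0.04],[0,0,-0.0438]]]' -1
$H '[[[0.353,0.797,0.04],[0,0,-0.0438]],[[0.353,0.797,0.04],[0,0,-0.0438]],[[0.353,0.797,0.04],[0,0,-0.0438]],[[0.353,0.797,0.04],[0,0,-0.0438]],[[0.353,0.797,0.04],[0,0,-0.0438]]]'
$H '[[[0.124,0.863,0.04],[0,0,-0.0438]],[[0.124,0.863,0.04],[0,0,-0.0438]],[[0.124,0.863,0.04],[0,0,-0.0438]],[[0.124,0.863,0.04],[0,0,-0.0438]],[[0.124,0.863,0.04],[0,0,-0.0438]]]'
$H '[[[-0.116,0.864,0.04],[0,0,-0.0438]],[[-0.116,0.864,0.04],[0,0,-0.0438]],[[-0.116,0.864,0.04],[0,0,-0.0438]],[[-0.116,0.864,0.04],[0,0,-0.0438]],[[-0.116,0.864,0.04],[0,0,-0.0438]]]'
$H '[[[-0.346,0.8,0.04],[0,0,-0.0438]],[[-0.346,0.8,0.04],[0,0,-0.0438]],[[-0.346,0.8,0.04],[0,0,-0.0438]],[[-0.346,0.8,0.04],[0,0,-0.0438]],[[-0.346,0.8,0.04],[0,0,-0.0438]]]'
python3 plan.py 0.676,0.081,0.20,-174.3 0.676,0.081,0.080,-174.3
```

```text
clock: 0.67
tool_pos: [0.2935, -0.4966, 0.2326]
orientation: [179.9, -0.0, 123.0]
force: [-0.1, -1.7, -1.3]
opening: 0.0874
clock: 1.08
tool_pos: [0.3899, -0.3515, 0.2246]
orientation: [179.9, 0.0, 138.5]
force: [-0.5, -0.5, -0.2]
opening: 0.0877
clock: 1.5
tool_pos: [0.4864, -0.2061, 0.2165]
orientation: [180.0, 0.0, 154.3]
force: [0.2, -0.9, 0.7]
opening: 0.0874
clock: 1.92
tool_pos: [0.5829, -0.0605, 0.208]
orientation: [180.0, 0.0, 170.1]
force: [0.9, 0.5, 0.4]
opening: 0.0874
clock: 2.33
tool_pos: [0.6788, 0.0853, 0.1991]
orientation: [-180.0, -0.0, -174.2]
force: [-0.5, -0.3, 0.4]
opening: 0.0875
now [0.6788 0.0853 0.1991] [-179.99   -0.   -174.16] t 2.33 F [-0.5 -0.3  0.4] open 0.0875
0.676,0.081,0.20,-174.3
  [ [0.016, -0.02, -0.005] , [-0.0, -0.0, 0.0004] ] mm 5 deg 0.1
0.676,0.081,0.080,-174.3
  [ [0.0, -0.0, 0.6] , [0.0, 0.0, 0.0] ] mm 120 deg 0.0
```

```bash
H="python3 -m handwheel"
$H '[[[0.016,-0.02,0.15],[0,0,0.0004]],[[0.016,-0.02,0.3],[0,0,0.0004]],[[0.016,-0.02,0.45],[0,0,0.0004]],[[0.016,-0.02,0.595],[0,0,0.0004]],[[0.016,-0.02,0.595],[0,0,0.0004]]]'
$H '[[[0,0,0],[0,0,0]],[[0,0,0],[0,0,0]],[[0,0,0],[0,0,0]],[[0,0,0],[0,0,0]],[[0,0,0],[0,0,0]]]' 1
$H '[[[0,0,0],[0,0,0]],[[0,0,0],[0,0,0]]]'
python3 plan.py; python3 - <<'E'
from h import *
s=snap('top'); save(s,'g1.png',(230,130,390,300),3.5)
E
```

```text
clock: 2.75
tool_pos: [0.6695, 0.0753, 0.075]
orientation: [-179.9, -0.6, -174.6]
force: [-1.1, -1.0, -0.9]
opening: 0.0876
clock: 3.17
tool_pos: [0.6743, 0.0769, 0.0834]
orientation: [180.0, 0.2, -174.5]
force: [-1.7, -0.0, -0.3]
opening: 0.0596
clock: 3.33
tool_pos: [0.6737, 0.0768, 0.0823]
orientation: [180.0, 0.1, -174.5]
force: [1.4, 0.4, -0.2]
opening: 0.0468
now [0.6737 0.0768 0.0823] [ 1.7998e+02  6.0000e-02 -1.7447e+02] t 3.33 F [ 1.4  0.4 -0.2] open 0.0468
```

View pics/g1.png

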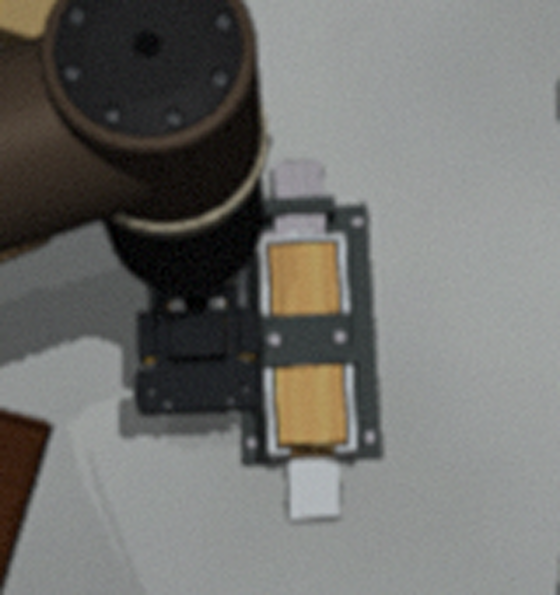

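The picture shows the gripper straddling the knob area at (195,360) beside the column, with everything else undisturbed. I'll shift 4 mm in y and finish closing.

```bash
H="python3 -m handwheel"
$H '[[[0,0.018,0],[0,0,0]],[[0,0.018,0],[0,0,0]],[[0,0.018,0],[0,0,0]],[[0,0.018,0],[0,0,0]],[[0,0.018,0],[0,0,0]]]'
$H '[[[0,0,0],[0,0,0]],[[0,0,0],[0,0,0]]]'
python3 plan.py
```

```text
clock: 3.8
tool_pos: [0.6736, 0.0806, 0.0816]
orientation: [180.0, 0.0, -174.5]
force: [1.1, 1.0, -1.8]
opening: 0.0175
clock: 3.97
tool_pos: [0.6734, 0.0805, 0.0816]
orientation: [180.0, 0.0, -174.5]
force: [1.6, 2.3, -1.2]
opening: 0.0171
now [0.6734 0.0805 0.0816] [ 1.7998e+02  3.0000e-02 -1.7447e+02] t 3.97 F [ 1.6  2.3 -1.2] open 0.0171
```

```bash
H="python3 -m handwheel"
$H '[[[0.04,0,0],[0,0,0]],[[0.08,0,0],[0,0,0]],[[0.12,0,0],[0,0,0]],[[0.16,0,0],[0,0,0]],[[0.2,0,0],[0,0,0]]]'
$H '[[[0.04,0,0],[0,0,0]],[[0.08,0,0],[0,0,0]],[[0.11,0,0],[0,0,0]],[[0.13,0,0],[0,0,0]],[[0.133,0,0],[0,0,0]]]'
$H '[[[0,0,0],[0,0,0]],[[0,0,0],[0,0,0]],[[0,0,0],[0,0,0]]]'
python3 plan.py
```

```text
clock: 4.38
tool_pos: [0.6345, 0.0765, 0.0816]
orientation: [180.0, 0.2, -174.5]
force: [7.0, 0.1, -5.7]
opening: 0.0171
clock: 4.8
tool_pos: [0.61, 0.0741, 0.0817]
orientation: [180.0, 0.4, -174.4]
force: [18.6, -2.8, -16.3]
opening: 0.0178
clock: 5.05
tool_pos: [0.6101, 0.074, 0.0816]
orientation: [180.0, 0.3, -174.4]
force: [15.3, -2.0, -12.1]
opening: 0.0172
now [0.6101 0.074  0.0816] [ 179.99    0.32 -174.45] t 5.05 F [ 15.3  -2.  -12.1] open 0.0172
```

The slide is at its stop: 63.6 mm moved, and force up to 15–18 N. Now I let it back home, release, lift and look.

```bash
H="python3 -m handwheel"
$H '[[[-0.06,0,0],[0,0,0]],[[-0.12,0,0],[0,0,0]],[[-0.18,0,0],[0,0,0]],[[-0.25,0,0],[0,0,0]],[[-0.325,0,0],[0,0,0]]]'
$H '[[[0,0,0],[0,0,0]],[[0,0,0],[0,0,0]],[[0,0,0],[0,0,0]],[[0,0,0],[0,0,0]],[[0,0,0],[0,0,0]]]' -0.2
$H '[[[0,0,-0.2],[0,0,0]],[[0,0,-0.4],[0,0,0]],[[0,0,-0.4],[0,0,0]],[[0,0,-0.4],[0,0,0]],[[0,0,-0.4],[0,0,0]]]' -0.2
$H '[[[0,0,0],[0,0,0]]]'
python3 plan.py 0.5256,-0.0077,0.17,95.7 0.5256,-0.0077,0.02,95.7; python3 - <<'E'
from h import *
s=snap('top'); save(s,'g2.png',(265,165,365,330),4.8-1.2)
W=world(s);print([W[r,320].round(3).tolist() for r in range(258,302,4)])
E
```

```text
clock: 5.47
tool_pos: [0.6719, 0.0804, 0.0816]
orientation: [180.0, -0.0, -174.5]
force: [0.7, 2.9, 0.3]
opening: 0.0171
clock: 5.88
tool_pos: [0.6706, 0.0798, 0.0815]
orientation: [-180.0, -0.1, -174.5]
force: [-0.1, -0.3, 0.6]
opening: 0.045
clock: 6.3
tool_pos: [0.6709, 0.0801, 0.1619]
orientation: [180.0, 0.0, -174.5]
force: [0.3, 0.0, -0.6]
opening: 0.0521
clock: 6.38
tool_pos: [0.6705, 0.0799, 0.1605]
orientation: [-180.0, -0.1, -174.5]
force: [0.2, 0.7, -0.3]
opening: 0.0525
now [0.6705 0.0799 0.1605] [-1.7999e+02 -1.1000e-01 -1.7448e+02] t 6.38 F [ 0.2  0.7 -0.3] open 0.0525
0.5256,-0.0077,0.17,95.7
  [ [0.254, -0.122, -0.015] , [-0.0001, -0.0001, 0.0832] ] mm 57 deg 29.9
  [ [0.16, -0.233, -0.015] , [-0.0001, -0.0001, 0.0832] ] mm 57 deg 29.9
  [ [0.022, -0.281, -0.016] , [-0.0001, -0.0001, 0.0832] ] mm 57 deg 29.9
0.5256,-0.0077,0.02,95.7
  [ [-0.0, -0.0, 0.75] , [0.0, 0.0, 0.0] ] mm 150 deg 0.0
[[0.58, -0.005, 0.052], [0.575, -0.006, 0.026], [0.565, -0.006, 0.03], [0.556, -0.007, 0.027], [0.546, -0.007, 0.027], [0.536, -0.008, 0.028], [0.526, -0.008, 0.028], [0.52, -0.009, 0.002], [0.511, -0.009, -0.001], [0.501, -0.01, 0.001], [0.491, -0.01, -0.0]]
```

View pics/g2.png

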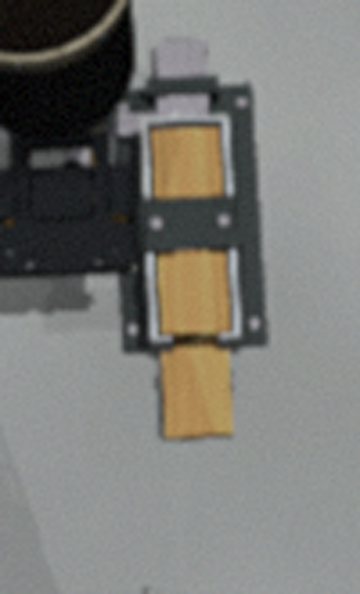

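The picture shows the lowest slat projecting at (195,390), its end at (195,437) in the crop, or x≈0.516, so about 60 mm is out. Next I rotate, descend and grip it.

```bash
H="python3 -m handwheel"
$H '[[[0.05,-0.024,-0.003],[0,0,0.0166]],[[0.1,-0.049,-0.006],[0,0,0.0333]],[[0.15,-0.073,-0.01],[0,0,0.05]],[[0.2,-0.098,-0.012],[0,0,0.0666]],[[0.254,-0.122,-0.015],[0,0,0.0832]]]' -1
$H '[[[0.032,-0.047,-0.003],[0,0,0.0166]],[[0.064,-0.093,-0.006],[0,0,0.0333]],[[0.096,-0.14,-0.01],[0,0,0.05]],[[0.128,-0.186,-0.012],[0,0,0.0666]],[[0.16,-0.233,-0.015],[0,0,0.0832]]]'
$H '[[[0.004,-0.056,-0.003],[0,0,0.0166]],[[0.009,-0.112,-0.006],[0,0,0.0333]],[[0.013,-0.169,-0.01],[0,0,0.05]],[[0.018,-0.225,-0.012],[0,0,0.0666]],[[0.022,-0.281,-0.016],[0,0,0.0832]]]'
$H '[[[0,0,0],[0,0,0]],[[0,0,0],[0,0,0]],[[0,0,0],[0,0,0]]]'
python3 plan.py 0.5276,-0.0075,0.10,95.7 0.5276,-0.0075,0.02,95.7
```

```text
clock: 6.85
tool_pos: [0.6223, 0.0504, 0.1632]
orientation: [-179.9, -0.1, 155.3]
force: [-0.5, -0.1, 0.2]
opening: 0.0804
clock: 7.27
tool_pos: [0.5738, 0.0212, 0.1664]
orientation: [-179.9, -0.0, 125.3]
force: [0.2, -0.1, 0.0]
opening: 0.0876
clock: 7.68
tool_pos: [0.5255, -0.0079, 0.1697]
orientation: [-179.9, 0.0, 95.4]
force: [-1.0, 0.6, -0.2]
opening: 0.0877
clock: 7.93
tool_pos: [0.5269, -0.0073, 0.1704]
orientation: [-180.0, 0.0, 95.8]
force: [-0.3, -0.6, 0.2]
opening: 0.0877
now [ 0.5269 -0.0073  0.1704] [-1.7997e+02  1.0000e-02  9.5830e+01] t 7.93 F [-0.3 -0.6  0.2] open 0.0877
0.5276,-0.0075,0.10,95.7
  [ [-0.001, 0.004, 0.352] , [-0.0001, 0.0, 0.0004] ] mm 70 deg 0.1
0.5276,-0.0075,0.02,95.7
  [ [0.0, -0.0, 0.4] , [0.0, 0.0, 0.0] ] mm 80 deg 0.0
```

```bash
H="python3 -m handwheel"
$H '[[[0,0.003,0.15],[0,0,0]],[[0,0.003,0.3],[0,0,0]],[[0,0.003,0.45],[0,0,0]],[[0,0.003,0.55],[0,0,0]],[[0,0.003,0.62],[0,0,0]]]' -0.5
$H '[[[0,0,0.05],[0,0,0]],[[0,0,0.09],[0,0,0]],[[0,0,0.12],[0,0,0]],[[0,0,0.132],[0,0,0]],[[0,0,0.132],[0,0,0]]]'
$H '[[[0,0,0],[0,0,0]],[[0,0,0],[0,0,0]],[[0,0,0],[0,0,0]],[[0,0,0],[0,0,0]],[[0,0,0],[0,0,0]]]' 1
$H '[[[0,0,0],[0,0,0]],[[0,0,0],[0,0,0]]]'
python3 plan.py
```

```text
clock: 8.35
tool_pos: [0.5264, -0.0074, 0.044]
orientation: [-179.8, 0.0, 95.8]
force: [-0.1, -0.7, -0.0]
opening: 0.0662
clock: 8.77
tool_pos: [0.5274, -0.0073, 0.0202]
orientation: [-180.0, 0.0, 95.7]
force: [0.1, 0.2, -0.7]
opening: 0.0656
clock: 9.18
tool_pos: [0.5276, -0.0073, 0.021]
orientation: [179.9, -0.0, 95.7]
force: [-0.3, 0.7, 3.9]
opening: 0.0456
clock: 9.35
tool_pos: [0.5276, -0.0072, 0.0209]
orientation: [180.0, -0.0, 95.7]
force: [-1.9, 0.6, 6.0]
opening: 0.0457
now [ 0.5276 -0.0072  0.0209] [179.95  -0.    95.69] t 9.35 F [-1.9  0.6  6. ] open 0.0457
```

```bash
H="python3 -m handwheel"
$H '[[[0,-0.05,0],[0,0,0]],[[0,-0.1,0],[0,0,0]],[[0,-0.15,0],[0,0,0]],[[0,-0.2,0],[0,0,0]],[[0,-0.25,0],[0,0,0]]]'
$H '[[[0,-0.05,0],[0,0,0]],[[0,-0.1,0],[0,0,0]],[[0,-0.15,0],[0,0,0]],[[0,-0.2,0],[0,0,0]],[[0,-0.21,0],[0,0,0]]]'
$H '[[[0,0,-0.1],[0,0,0]],[[0,0,-0.2],[0,0,0]],[[0,0,-0.3],[0,0,0]],[[0,0,-0.4],[0,0,0]],[[0,0,-0.4],[0,0,0]]]'
$H '[[[0,0,0],[0,0,0]],[[0,0,0],[0,0,0]]]'
python3 plan.py; python3 - <<'E'
from h import *
a,b=snap('top'),snap('scene')
im=np.hstack([cv2.resize(a['color'][190:350,250:410],(400,400)),cv2.resize(b['color'][220:380,250:410],(400,400))])
cv2.imwrite('pics/d1.png',im[:,:,::-1])
E
```

```text
clock: 9.77
tool_pos: [0.4782, -0.0119, 0.0208]
orientation: [179.8, -0.0, 95.7]
force: [1.9, -0.2, 1.6]
opening: 0.0458
clock: 10.18
tool_pos: [0.4331, -0.0171, 0.0202]
orientation: [-179.9, 0.0, 95.6]
force: [1.1, -1.4, 1.2]
opening: 0.0457
clock: 10.6
tool_pos: [0.4368, -0.0161, 0.1033]
orientation: [179.8, -0.0, 95.7]
force: [0.7, -0.1, 0.4]
opening: 0.0458
clock: 10.77
tool_pos: [0.4348, -0.0167, 0.0997]
orientation: [-179.9, 0.0, 95.6]
force: [-0.1, -0.7, -0.9]
opening: 0.046
now [ 0.4348 -0.0167  0.0997] [-179.92    0.     95.65] t 10.77 F [-0.1 -0.7 -0.9] open 0.046
```

View pics/d1.png

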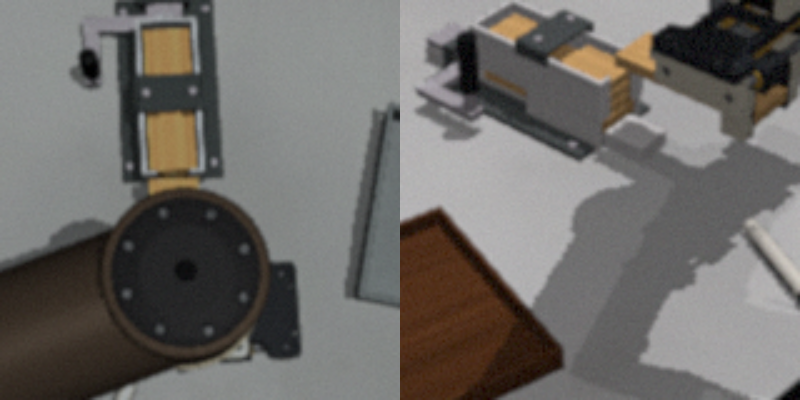

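The wrist hides the waist region here: only the slat tip is visible at (635,55). In the earlier picture the width looked constant right up to the lip, which suggests plain. I'll swing the slat toward +y, which is also a good placing orientation, and look from the scene camera.

```bash
python3 plan.py 0.46,-0.01,0.16,169.7
```

```text
now [ 0.4347 -0.0168  0.0993] [-1.7987e+02  3.0000e-02  9.5660e+01] t 10.87 F [ 0.2  0.1 -0.9] open 0.0456
0.46,-0.01,0.16,169.7
  [ [0.007, 0.043, -0.101] , [-0.0001, -0.0001, -0.0686] ] mm 22 deg 24.7
  [ [-0.012, 0.042, -0.101] , [-0.0001, -0.0001, -0.0686] ] mm 22 deg 24.7
  [ [-0.028, 0.033, -0.101] , [-0.0001, -0.0001, -0.0686] ] mm 22 deg 24.7
```

```bash
H="python3 -m handwheel"
$H '[[[0,0.01,-0.03],[0,0,-0.015]],[[0,0.02,-0.06],[0,0,-0.03]],[[0,0.03,-0.09],[0,0,-0.045]],[[0.005,0.04,-0.1],[0,0,-0.06]],[[0.007,0.043,-0.101],[0,0,-0.0686]]]'
$H '[[[0,0.01,-0.03],[0,0,-0.015]],[[0,0.02,-0.06],[0,0,-0.03]],[[0,0.03,-0.09],[0,0,-0.045]],[[-0.01,0.04,-0.1],[0,0,-0.06]],[[-0.012,0.042,-0.101],[0,0,-0.0686]]]'
$H '[[[0,0.01,-0.03],[0,0,-0.015]],[[0,0.02,-0.06],[0,0,-0.03]],[[-0.01,0.03,-0.09],[0,0,-0.045]],[[-0.02,0.033,-0.1],[0,0,-0.06]],[[-0.028,0.033,-0.101],[0,0,-0.0686]]]'
$H '[[[0,0,0],[0,0,0]],[[0,0,0],[0,0,0]],[[0,0,0],[0,0,0]]]'
python3 plan.py 0.511,0.240,0.10,167.7 0.511,0.240,0.022,167.7; python3 - <<'E'
from h import *
a,b=snap('top'),snap('scene')
im=np.hstack([cv2.resize(a['color'][190:350,230:390],(400,400)),cv2.resize(b['color'][220:380,270:430],(400,400))])
cv2.imwrite('pics/d2.png',im[:,:,::-1])
E
```

```text
clock: 11.28
tool_pos: [0.4441, -0.0143, 0.12]
orientation: [-179.9, -0.0, 120.7]
force: [-0.4, 0.3, -1.1]
opening: 0.0457
clock: 11.7
tool_pos: [0.4526, -0.0121, 0.1402]
orientation: [-179.9, -0.0, 145.4]
force: [-0.0, 0.7, -1.3]
opening: 0.0457
clock: 12.12
tool_pos: [0.4609, -0.0099, 0.1604]
orientation: [-180.0, -0.1, 170.1]
force: [-0.4, -0.1, -1.6]
opening: 0.0455
clock: 12.37
tool_pos: [0.4605, -0.01, 0.1602]
orientation: [-180.0, -0.1, 169.6]
force: [0.2, 0.0, -1.5]
opening: 0.0454
now [ 0.4605 -0.01    0.1602] [-1.7995e+02 -8.0000e-02  1.6963e+02] t 12.37 F [ 0.2  0.  -1.5] open 0.0454
0.511,0.240,0.10,167.7
  [ [-0.012, 0.638, 0.15] , [-0.0001, -0.0001, 0.0027] ] mm 131 deg 1.0
  [ [-0.001, 0.638, 0.15] , [-0.0001, -0.0001, 0.0027] ] mm 131 deg 1.0
0.511,0.240,0.022,167.7
  [ [0.0, -0.0, 0.39] , [0.0, 0.0, 0.0] ] mm 78 deg 0.0
```

View pics/d2.png

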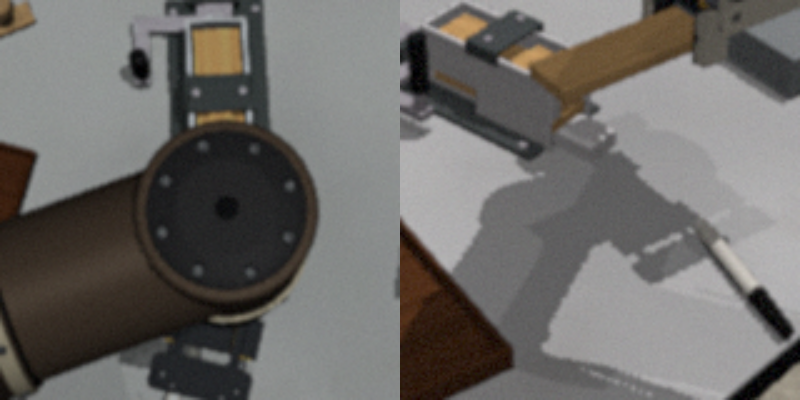

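The slat is plain: its edge is straight from (535,75) to (700,25) in the right half. It goes to the tray.

```bash
H="python3 -m handwheel"
$H '[[[0,0.13,0.03],[0,0,0]],[[0,0.26,0.06],[0,0,0]],[[-0.01,0.39,0.09],[0,0,0.002]],[[-0.01,0.52,0.12],[0,0,0.002]],[[-0.012,0.638,0.15],[0,0,0.0027]]]'
$H '[[[0,0.13,0.03],[0,0,0]],[[0,0.26,0.06],[0,0,0]],[[0,0.39,0.09],[0,0,0.002]],[[0,0.52,0.12],[0,0,0.002]],[[-0.001,0.638,0.15],[0,0,0.0027]]]'
$H '[[[0,0,0.08],[0,0,0]],[[0,0,0.16],[0,0,0]],[[0,0,0.24],[0,0,0]],[[0,0,0.3],[0,0,0]],[[0,0,0.33],[0,0,0]]]'
$H '[[[0,0,0.03],[0,0,0]],[[0,0,0.055],[0,0,0]],[[0,0,0.055],[0,0,0]]]'
python3 plan.py 0.511,0.240,0.022,167.7
```

```text
clock: 12.88
tool_pos: [0.4861, 0.1167, 0.1307]
orientation: [180.0, 0.0, 168.7]
force: [-0.2, -0.2, -0.4]
opening: 0.0456
clock: 13.3
tool_pos: [0.5111, 0.242, 0.1005]
orientation: [-180.0, -0.0, 167.8]
force: [0.4, 0.2, -0.6]
opening: 0.0455
clock: 13.72
tool_pos: [0.5102, 0.2397, 0.0333]
orientation: [-179.9, -0.1, 167.8]
force: [0.4, -2.5, 2.9]
opening: 0.0452
clock: 13.97
tool_pos: [0.5111, 0.2404, 0.0235]
orientation: [-180.0, -0.0, 167.8]
force: [-0.4, -1.2, 1.2]
opening: 0.0456
now [0.5111 0.2404 0.0235] [-180.     -0.    167.79] t 13.97 F [-0.4 -1.2  1.2] open 0.0456
0.511,0.240,0.022,167.7
  [ [-0.0, -0.002, 0.008] , [-0.0, -0.0, 0.0003] ] mm 2 deg 0.1
```

```bash
H="python3 -m handwheel"
$H '[[[0,0,0],[0,0,0]],[[0,0,0],[0,0,0]],[[0,0,0],[0,0,0]],[[0,0,0],[0,0,0]]]' -0.3
$H '[[[0,0,-0.1],[0,0,0]],[[0,0,-0.3],[0,0,0]],[[0,0,-0.5],[0,0,0]],[[0,0,-0.65],[0,0,0]],[[0,0,-0.7],[0,0,0]]]' -0.3
$H '[[[0,0,0],[0,0,0]],[[0,0,0],[0,0,0]]]'
python3 plan.py 0.672,0.0805,0.16,-174.5 0.672,0.0805,0.081,-174.5; python3 - <<'E'
from h import *
s=snap('top'); W=world(s); 
c,sn=np.cos(np.radians(-12.3)),np.sin(np.radians(-12.3)); d=W[:,:,:2]-[.523,.295]; X=d@[c,sn]; Y=d@[-sn,c]
m=(abs(X)<.088)&(abs(Y)<.088); im=s['color'].astype(int); 
w=m&(im[:,:,0]>130)&(im[:,:,0]-im[:,:,2]>30); print(w.sum(), cv2.minAreaRect(np.stack([X[w],Y[w]],1).astype(np.float32)),W[w][:,2].mean())
save(s,'t1.png',(130,180,360,340),3.4)
E
```

```text
clock: 14.3
tool_pos: [0.5112, 0.2407, 0.0244]
orientation: [180.0, 0.0, 167.8]
force: [0.7, -0.6, -0.8]
opening: 0.0565
clock: 14.72
tool_pos: [0.513, 0.2419, 0.1697]
orientation: [179.7, 0.3, 167.9]
force: [0.1, 0.3, -0.1]
opening: 0.0571
clock: 14.88
tool_pos: [0.5109, 0.2406, 0.1644]
orientation: [179.9, 0.0, 167.8]
force: [-1.2, -0.8, -0.4]
opening: 0.057
now [0.5109 0.2406 0.1644] [1.7991e+02 3.0000e-02 1.6780e+02] t 14.88 F [-1.2 -0.8 -0.4] open 0.057
0.672,0.0805,0.16,-174.5
  [ [-0.478, -0.306, 0.011] , [0.0001, 0.0001, -0.0246] ] mm 114 deg 8.8
  [ [-0.425, -0.376, 0.011] , [0.0001, 0.0001, -0.0246] ] mm 114 deg 8.8
0.672,0.0805,0.081,-174.5
  [ [0.0, -0.0, 0.395] , [0.0, 0.0, 0.0] ] mm 79 deg 0.0
116 ((0.0006472636014223099, -0.05662081390619278), (0.041597846895456314, 0.018462898209691048), 3.63608980178833) 0.01740170984236574
```

View pics/t1.png

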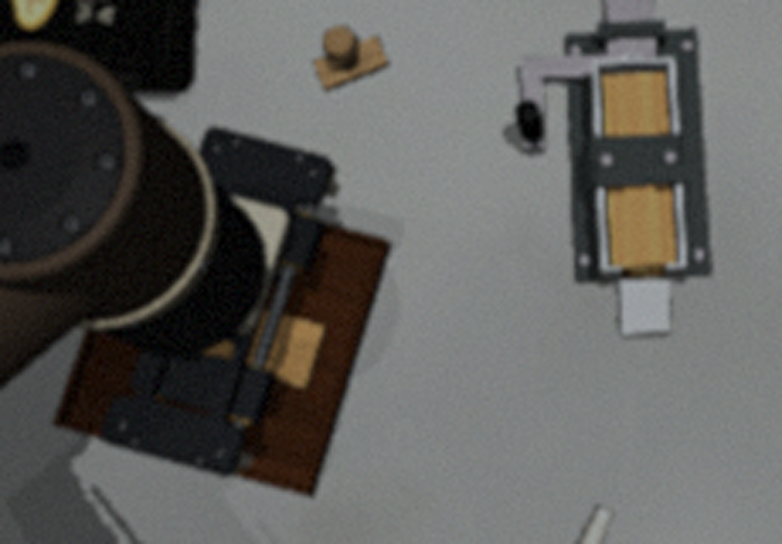

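The first slat lies in the tray with its end at (303,350) and top at z=0.017. The slide is home and the stamp is undisturbed. Second cycle.

```bash
H="python3 -m handwheel"
$H '[[[-0.12,-0.076,0],[0,0,-0.006]],[[-0.24,-0.153,0],[0,0,-0.012]],[[-0.36,-0.23,0.01],[0,0,-0.018]],[[-0.478,-0.306,0.011],[0,0,-0.0246]],[[-0.478,-0.306,0.011],[0,0,-0.0246]]]' -0.2
$H '[[[-0.1,-0.09,0],[0,0,-0.006]],[[-0.2,-0.18,0],[0,0,-0.012]],[[-0.3,-0.27,0.01],[0,0,-0.018]],[[-0.425,-0.376,0.011],[0,0,-0.0246]],[[-0.425,-0.376,0.011],[0,0,-0.0246]]]'
$H '[[[0,0,0],[0,0,0]],[[0,0,0],[0,0,0]]]'
python3 plan.py 0.672,0.0805,0.081,-174.5
```

```text
clock: 15.35
tool_pos: [0.5931, 0.1572, 0.1591]
orientation: [-179.8, -0.2, 176.7]
force: [-0.1, 0.6, 0.7]
opening: 0.0528
clock: 15.77
tool_pos: [0.6739, 0.0769, 0.1565]
orientation: [-179.9, -0.2, -174.5]
force: [-1.4, 0.8, 0.4]
opening: 0.0526
clock: 15.93
tool_pos: [0.6711, 0.0801, 0.1575]
orientation: [-180.0, -0.2, -174.5]
force: [-0.2, 1.5, -0.8]
opening: 0.0527
now [0.6711 0.0801 0.1575] [-179.97   -0.18 -174.55] t 15.93 F [-0.2  1.5 -0.8] open 0.0527
0.672,0.0805,0.081,-174.5
  [ [-0.006, 0.002, 0.383] , [-0.0001, -0.0005, -0.0001] ] mm 77 deg 0.2
```

```bash
H="python3 -m handwheel"
$H '[[[0,0,0.1],[0,0,0]],[[0,0,0.2],[0,0,0]],[[0,0,0.3],[0,0,0]],[[-0.004,0.002,0.36],[0,0,0]],[[-0.006,0.002,0.38],[0,0,0]]]'
$H '[[[0,0,0],[0,0,0]],[[0,0,0],[0,0,0]],[[0,0,0],[0,0,0]],[[0,0,0],[0,0,0]],[[0,0,0],[0,0,0]]]' 1
$H '[[[0,0,0],[0,0,0]],[[0,0,0],[0,0,0]],[[0,0,0],[0,0,0]],[[0,0,0],[0,0,0]]]'
$H '[[[0.04,0,0],[0,0,0]],[[0.08,0,0],[0,0,0]],[[0.12,0,0],[0,0,0]],[[0.16,0,0],[0,0,0]],[[0.2,0,0],[0,0,0]]]'
$H '[[[0.04,0,0],[0,0,0]],[[0.08,0,0],[0,0,0]],[[0.11,0,0],[0,0,0]],[[0.13,0,0],[0,0,0]],[[0.133,0,0],[0,0,0]]]'
$H '[[[0,0,0],[0,0,0]],[[0,0,0],[0,0,0]],[[0,0,0],[0,0,0]]]'
python3 plan.py
```

```text
clock: 16.35
tool_pos: [0.6713, 0.0814, 0.0809]
orientation: [-180.0, -0.2, -174.4]
force: [0.1, -0.2, 0.1]
opening: 0.0528
clock: 16.77
tool_pos: [0.6736, 0.0811, 0.0846]
orientation: [180.0, 0.1, -174.5]
force: [0.3, 0.1, 0.1]
opening: 0.0243
clock: 17.1
tool_pos: [0.6741, 0.0811, 0.0845]
orientation: [180.0, 0.1, -174.5]
force: [2.3, 0.4, 4.6]
opening: 0.0175
clock: 17.52
tool_pos: [0.635, 0.0771, 0.0845]
orientation: [180.0, 0.2, -174.4]
force: [7.7, -1.6, 0.7]
opening: 0.0174
clock: 17.93
tool_pos: [0.61, 0.0745, 0.0845]
orientation: [180.0, 0.4, -174.4]
force: [14.9, -5.9, -6.3]
opening: 0.0173
clock: 18.18
tool_pos: [0.6101, 0.0745, 0.0845]
orientation: [-180.0, 0.3, -174.4]
force: [11.7, -4.3, -2.8]
opening: 0.0175
now [0.6101 0.0745 0.0845] [-180.      0.34 -174.44] t 18.18 F [11.7 -4.3 -2.8] open 0.0175
```

Full stop again at the same x (0.610). Now I return the slide, release, swing round and check the projection numerically.

```bash
H="python3 -m handwheel"
$H '[[[-0.06,0,0],[0,0,0]],[[-0.12,0,0],[0,0,0]],[[-0.18,0,0],[0,0,0]],[[-0.25,0,0],[0,0,0]],[[-0.325,0,0],[0,0,0]]]'
$H '[[[0,0,0],[0,0,0]],[[0,0,0],[0,0,0]],[[0,0,0],[0,0,0]],[[0,0,0],[0,0,0]],[[0,0,0],[0,0,0]]]' -0.2
$H '[[[0,0,-0.2],[0,0,0]],[[0,0,-0.4],[0,0,0]],[[0,0,-0.4],[0,0,0]],[[0,0,-0.4],[0,0,0]],[[0,0,-0.4],[0,0,0]]]' -0.2
$H '[[[0,0,0],[0,0,0]]]'
cat > proj.py <<'E'
from h import *
s=snap('top'); W=world(s); c,n=np.cos(np.radians(5.7)),np.sin(np.radians(5.7))
d=W[:,:,:2]-[.65,.0047]; X=d@[c,n]; Y=d@[-n,c]; H=W[:,:,2]
w=(abs(Y)<.04)&(X<-.07)&(X>-.2)&(H>.022)&(H<.034)
print('projecting end',np.sort(X[w])[:6].round(4) if w.any() else None)
for x in np.arange(-.14,-.072,.005):
    k=w&(abs(X-x)<.0025); print(round(x,3),k.sum(), Y[k].min().round(3) if k.any() else '',Y[k].max().round(3) if k.any() else '',end=' | ')
print('\npile top',np.median(H[(abs(Y)<.018)&(abs(X+.045)<.02)]).round(4))
kk=(abs(Y-.075)<.03)&(abs(X-.03)<.12)&(H>.09)&(H<.115); print('knob X,Y',X[kk].mean().round(4),Y[kk].mean().round(4))
E
python3 proj.py; python3 plan.py 0.5276,-0.0075,0.17,95.7 0.5276,-0.0075,0.02,95.7
```

```text
clock: 18.6
tool_pos: [0.6727, 0.081, 0.0845]
orientation: [180.0, 0.1, -174.5]
force: [1.5, 1.5, 6.0]
opening: 0.0175
clock: 19.02
tool_pos: [0.6705, 0.0805, 0.0831]
orientation: [-180.0, -0.1, -174.5]
force: [-0.9, -0.0, -1.0]
opening: 0.0452
clock: 19.43
tool_pos: [0.6709, 0.0808, 0.1637]
orientation: [180.0, 0.0, -174.5]
force: [-0.4, 0.1, -1.0]
opening: 0.0524
clock: 19.52
tool_pos: [0.6705, 0.0806, 0.1624]
orientation: [-180.0, -0.1, -174.5]
force: [-0.5, 0.5, -0.2]
opening: 0.0531
projecting end [-0.1326 -0.1323 -0.1322 -0.1322 -0.1322 -0.1321]
-0.14 0   | -0.135 1 0.017 0.017 | -0.13 40 -0.022 0.021 | -0.125 40 -0.022 0.021 | -0.12 39 -0.023 0.021 | -0.115 38 -0.023 0.021 | -0.11 40 -0.023 0.02 | -0.105 36 -0.024 0.02 | -0.1 40 -0.024 0.02 | -0.095 37 -0.022 0.022 | -0.09 38 -0.022 0.022 | -0.085 40 -0.022 0.022 | -0.08 35 -0.022 0.022 | -0.075 37 -0.023 0.021 | 
pile top 0.0645
knob X,Y 0.0413 0.0739
now [0.6706 0.0805 0.1622] [-1.7998e+02 -1.3000e-01 -1.7448e+02] t 19.57 F [-0.2 -0.   0.2] open 0.0528
0.5276,-0.0075,0.17,95.7
  [ [0.251, -0.123, -0.012] , [-0.0001, -0.0001, 0.0832] ] mm 56 deg 29.9
  [ [0.156, -0.232, -0.013] , [-0.0001, -0.0001, 0.0832] ] mm 56 deg 29.9
  [ [0.02, -0.279, -0.013] , [-0.0001, -0.0001, 0.0832] ] mm 56 deg 29.9
0.5276,-0.0075,0.02,95.7
  [ [0.0, -0.0, 0.75] , [0.0, 0.0, 0.0] ] mm 150 deg 0.0
```

```bash
H="python3 -m handwheel"
$H '[[[0.05,-0.024,-0.003],[0,0,0.0166]],[[0.1,-0.049,-0.006],[0,0,0.0333]],[[0.15,-0.073,-0.01],[0,0,0.05]],[[0.2,-0.098,-0.012],[0,0,0.0666]],[[0.251,-0.123,-0.012],[0,0,0.0832]]]' -0.5
$H '[[[0.032,-0.047,-0.003],[0,0,0.0166]],[[0.064,-0.093,-0.006],[0,0,0.0333]],[[0.096,-0.14,-0.01],[0,0,0.05]],[[0.128,-0.186,-0.012],[0,0,0.0666]],[[0.156,-0.232,-0.013],[0,0,0.0832]]]'
$H '[[[0.004,-0.056,-0.003],[0,0,0.0166]],[[0.009,-0.112,-0.006],[0,0,0.0333]],[[0.013,-0.169,-0.01],[0,0,0.05]],[[0.018,-0.225,-0.012],[0,0,0.0666]],[[0.02,-0.276,-0.013],[0,0,0.0832]]]'
$H '[[[0,0,0.15],[0,0,0]],[[0,0,0.3],[0,0,0]],[[0,0,0.45],[0,0,0]],[[0,0,0.55],[0,0,0]],[[0,0,0.62],[0,0,0]]]' -0.5
$H '[[[0,0,0],[0,0,0]],[[0,0,0],[0,0,0]]]'
python3 plan.py 0.5276,-0.0075,0.019,95.7
```

```text
clock: 19.98
tool_pos: [0.6229, 0.051, 0.1646]
orientation: [-179.9, -0.1, 155.3]
force: [0.3, 1.5, 0.5]
opening: 0.0655
clock: 20.4
tool_pos: [0.5752, 0.0216, 0.1674]
orientation: [-179.9, -0.0, 125.3]
force: [-0.2, 0.5, 0.1]
opening: 0.0656
clock: 20.82
tool_pos: [0.5279, -0.0073, 0.1701]
orientation: [-179.9, 0.0, 95.4]
force: [0.4, -0.3, -0.2]
opening: 0.0659
clock: 21.23
tool_pos: [0.5271, -0.0074, 0.044]
orientation: [-179.7, 0.1, 95.6]
force: [0.5, 0.4, 0.2]
opening: 0.0658
clock: 21.4
tool_pos: [0.5283, -0.0072, 0.0461]
orientation: [-179.8, 0.1, 95.7]
force: [-0.2, 0.1, -0.1]
opening: 0.0658
now [ 0.5283 -0.0072  0.0461] [-1.7981e+02  6.0000e-02  9.5680e+01] t 21.4 F [-0.2  0.1 -0.1] open 0.0658
0.5276,-0.0075,0.019,95.7
  [ [-0.001, -0.003, 0.135] , [-0.0005, 0.0002, -0.0] ] mm 27 deg 0.2
```

```bash
H="python3 -m handwheel"
cat > cls.py <<'E'
from h import *
o=get_obs(); s=snap('scene'); W=world(s); Q=R.from_euler('xyz',o['orientation'],degrees=True)
L=Q.inv().apply((W-o['tool_pos']).reshape(-1,3)).reshape(W.shape)
w=(abs(L[:,:,2])<.02)&(abs(L[:,:,0])<.035)
for y in np.arange(.02,.145,.008):
    k=w&(abs(L[:,:,1]-y)<.004); q=L[k]
    print(round(y,3),k.sum(),(q[:,0].min().round(3),q[:,0].max().round(3),q[:,2].mean().round(3)) if k.any() else '',end=' | ')
print()
E
$H '[[[0,-0.003,0.05],[0,0,0]],[[0,-0.003,0.09],[0,0,0]],[[0,-0.003,0.12],[0,0,0]],[[0,-0.003,0.135],[0,0,0]],[[0,-0.003,0.135],[0,0,0]]]'
$H '[[[0,0,0],[0,0,0]],[[0,0,0],[0,0,0]],[[0,0,0],[0,0,0]],[[0,0,0],[0,0,0]],[[0,0,0],[0,0,0]]]' 1
$H '[[[0,0,0],[0,0,0]],[[0,0,0],[0,0,0]]]'
$H '[[[0,-0.05,0],[0,0,0]],[[0,-0.1,0],[0,0,0]],[[0,-0.15,0],[0,0,0]],[[0,-0.2,0],[0,0,0]],[[0,-0.25,0],[0,0,0]]]'
$H '[[[0,-0.05,0],[0,0,0]],[[0,-0.1,0],[0,0,0]],[[0,-0.15,0],[0,0,0]],[[0,-0.2,0],[0,0,0]],[[0,-0.21,0],[0,0,0]]]'
$H '[[[0,0,-0.1],[0,0,0]],[[0,0,-0.2],[0,0,0]],[[0,0,-0.3],[0,0,0]],[[0,0,-0.4],[0,0,0]],[[0,0,-0.4],[0,0,0]]]'
$H '[[[0,0.01,-0.03],[0,0,-0.015]],[[0,0.02,-0.06],[0,0,-0.03]],[[0,0.03,-0.09],[0,0,-0.045]],[[0.005,0.04,-0.1],[0,0,-0.06]],[[0.007,0.043,-0.101],[0,0,-0.0686]]]'
$H '[[[0,0.01,-0.03],[0,0,-0.015]],[[0,0.02,-0.06],[0,0,-0.03]],[[0,0.03,-0.09],[0,0,-0.045]],[[-0.01,0.04,-0.1],[0,0,-0.06]],[[-0.012,0.042,-0.101],[0,0,-0.0686]]]'
$H '[[[0,0.01,-0.03],[0,0,-0.015]],[[0,0.02,-0.06],[0,0,-0.03]],[[-0.01,0.03,-0.09],[0,0,-0.045]],[[-0.02,0.033,-0.1],[0,0,-0.06]],[[-0.028,0.033,-0.101],[0,0,-0.0686]]]'
$H '[[[0,0,0],[0,0,0]],[[0,0,0],[0,0,0]],[[0,0,0],[0,0,0]]]'
python3 cls.py; python3 plan.py 0.511,0.240,0.10,167.7 0.511,0.240,0.034,167.7;  python3 plan.py 0.5445,-0.3465,0.12,171.7 0.5445,-0.3465,0.022,171.7
python3 - <<'E'
from h import *
b=snap('scene'); save(b,'d3.png',(270,200,450,320),3.5)
E
```

```text
clock: 21.82
tool_pos: [0.5282, -0.007, 0.0196]
orientation: [-179.9, 0.0, 95.7]
force: [-0.3, -0.4, -0.3]
opening: 0.0656
clock: 22.23
tool_pos: [0.5288, -0.0068, 0.0205]
orientation: [180.0, -0.0, 95.7]
force: [-1.0, 0.5, 2.5]
opening: 0.0456
clock: 22.4
tool_pos: [0.5288, -0.0068, 0.0205]
orientation: [180.0, -0.0, 95.7]
force: [-0.5, 1.3, 2.9]
opening: 0.0457
clock: 22.82
tool_pos: [0.478, -0.0118, 0.0204]
orientation: [180.0, -0.0, 95.7]
force: [1.7, 0.7, 1.6]
opening: 0.0461
clock: 23.23
tool_pos: [0.4342, -0.0166, 0.0199]
orientation: [-179.9, 0.0, 95.6]
force: [0.4, -0.4, 0.8]
opening: 0.0455
clock: 23.65
tool_pos: [0.4382, -0.0156, 0.1031]
orientation: [179.8, -0.0, 95.7]
force: [0.2, -0.8, -0.6]
opening: 0.046
clock: 24.07
tool_pos: [0.445, -0.0138, 0.1201]
orientation: [-179.9, -0.0, 120.7]
force: [0.4, 0.3, -0.6]
opening: 0.0455
clock: 24.48
tool_pos: [0.4536, -0.0116, 0.1402]
orientation: [-179.9, -0.0, 145.4]
force: [0.7, -0.5, -0.8]
opening: 0.0459
clock: 24.9
tool_pos: [0.4618, -0.0094, 0.1604]
orientation: [-180.0, -0.1, 170.1]
force: [1.0, 0.5, -0.3]
opening: 0.0455
[... 1204 characters left out ...]
0.4618 -0.0095  0.1603] [-1.7997e+02 -6.0000e-02  1.6966e+02] t 25.2 F [-0.2 -0.2 -1.2] open 0.0457
0.511,0.240,0.10,167.7
  [ [-0.009, 0.636, 0.15] , [-0.0, -0.0001, 0.0027] ] mm 131 deg 1.0
  [ [0.002, 0.636, 0.151] , [-0.0, -0.0001, 0.0027] ] mm 131 deg 1.0
0.511,0.240,0.034,167.7
  [ [0.0, -0.0, 0.33] , [0.0, 0.0, 0.0] ] mm 66 deg 0.0
now [ 0.4618 -0.0095  0.1603] [-1.7997e+02 -6.0000e-02  1.6966e+02] t 25.2 F [-0.2 -0.2 -1.2] open 0.0457
0.5445,-0.3465,0.12,171.7
  [ [-0.355, -0.792, 0.101] , [-0.0, -0.0001, -0.0028] ] mm 175 deg 1.0
  [ [-0.341, -0.798, 0.101] , [-0.0, -0.0001, -0.0028] ] mm 175 deg 1.0
0.5445,-0.3465,0.022,171.7
  [ [-0.0, -0.0, 0.49] , [0.0, 0.0, 0.0] ] mm 98 deg 0.0
```

View pics/d3.png

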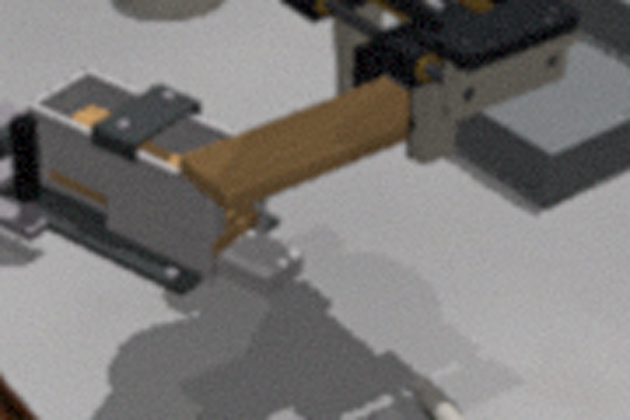

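Plain again: the measured width is 46–50 mm along the whole length and the picture shows straight edges from (185,165) to (410,80). It goes on top in the tray.

```bash
H="python3 -m handwheel"
$H '[[[0,0.13,0.03],[0,0,0]],[[0,0.26,0.06],[0,0,0]],[[-0.005,0.39,0.09],[0,0,0.002]],[[-0.01,0.52,0.12],[0,0,0.002]],[[-0.009,0.626,0.15],[0,0,0.0027]]]'
$H '[[[0,0.13,0.03],[0,0,0]],[[0,0.26,0.06],[0,0,0]],[[0,0.39,0.09],[0,0,0.002]],[[0,0.52,0.12],[0,0,0.002]],[[0.002,0.626,0.151],[0,0,0.0027]]]'
$H '[[[0,0,0.08],[0,0,0]],[[0,0,0.16],[0,0,0]],[[0,0,0.24],[0,0,0]],[[0,0,0.3],[0,0,0]],[[0,0,0.325],[0,0,0]]]'
$H '[[[0,0,0],[0,0,0]],[[0,0,0],[0,0,0]],[[0,0,0],[0,0,0]]]'
$H '[[[0,0,0],[0,0,0]],[[0,0,0],[0,0,0]],[[0,0,0],[0,0,0]],[[0,0,0],[0,0,0]]]' -0.3
$H '[[[0,0,-0.1],[0,0,0]],[[0,0,-0.3],[0,0,0]],[[0,0,-0.5],[0,0,0]],[[0,0,-0.6],[0,0,0]],[[0,0,-0.64],[0,0,0]]]' -0.3
$H '[[[0,0,0],[0,0,0]],[[0,0,0],[0,0,0]]]'
python3 plan.py 0.672,0.0805,0.16,-174.5; python3 proj.py
```

```text
clock: 25.67
tool_pos: [0.4867, 0.1152, 0.1305]
orientation: [180.0, 0.0, 168.8]
force: [0.8, -0.5, -0.5]
opening: 0.0456
clock: 26.08
tool_pos: [0.5105, 0.2382, 0.1001]
orientation: [-180.0, 0.0, 167.8]
force: [0.4, -0.3, -0.7]
opening: 0.0456
clock: 26.5
tool_pos: [0.5092, 0.2357, 0.0335]
orientation: [-179.9, -0.1, 167.8]
force: [0.6, -0.4, -0.5]
opening: 0.0455
clock: 26.75
tool_pos: [0.5108, 0.2368, 0.0364]
orientation: [179.9, 0.0, 167.8]
force: [-0.1, 0.2, -0.1]
opening: 0.0456
clock: 27.08
tool_pos: [0.5105, 0.2366, 0.0361]
orientation: [180.0, 0.0, 167.8]
force: [0.8, 0.2, -0.1]
opening: 0.0564
clock: 27.5
tool_pos: [0.5119, 0.2376, 0.1681]
orientation: [179.7, 0.3, 167.8]
force: [-0.5, 0.9, 0.7]
opening: 0.0567
clock: 27.67
tool_pos: [0.5099, 0.2363, 0.1631]
orientation: [180.0, -0.0, 167.8]
force: [0.1, -0.8, -0.2]
opening: 0.0568
now [0.5099 0.2363 0.1631] [ 1.7999e+02 -2.0000e-02  1.6780e+02] t 27.67 F [ 0.1 -0.8 -0.2] open 0.0568
0.672,0.0805,0.16,-174.5
  [ [-0.479, -0.295, 0.007] , [0.0, -0.0, -0.0246] ] mm 112 deg 8.9
  [ [-0.427, -0.365, 0.008] , [0.0, -0.0, -0.0246] ] mm 112 deg 8.9
projecting end [-0.1092 -0.0999 -0.0721 -0.0721 -0.0716 -0.0714]
-0.14 0   | -0.135 0   | -0.13 0   | -0.125 0   | -0.12 0   | -0.115 0   | -0.11 1 -0.006 -0.006 | -0.105 0   | -0.1 1 -0.014 -0.014 | -0.095 0   | -0.09 0   | -0.085 0   | -0.08 0   | -0.075 0   | 
pile top 0.0525
knob X,Y 0.0331 0.0741
```

```bash
H="python3 -m handwheel"
$H '[[[-0.12,-0.076,0],[0,0,-0.006]],[[-0.24,-0.153,0],[0,0,-0.012]],[[-0.36,-0.23,0.01],[0,0,-0.018]],[[-0.479,-0.295,0.007],[0,0,-0.0246]],[[-0.479,-0.295,0.007],[0,0,-0.0246]]]' -0.2
$H '[[[-0.1,-0.09,0],[0,0,-0.006]],[[-0.2,-0.18,0],[0,0,-0.012]],[[-0.3,-0.27,0],[0,0,-0.018]],[[-0.427,-0.36,0],[0,0,-0.0246]],[[-0.427,-0.36,0],[0,0,-0.0246]]]'
$H '[[[0,0,0.1],[0,0,0]],[[0,0,0.2],[0,0,0]],[[0,0,0.3],[0,0,0]],[[-0.004,0,0.36],[0,0,0]],[[-0.004,0,0.385],[0,0,0]]]'
$H '[[[0,0,0],[0,0,0]],[[0,0,0],[0,0,0]],[[0,0,0],[0,0,0]],[[0,0,0],[0,0,0]],[[0,0,0],[0,0,0]]]' 1
$H '[[[0,0,0],[0,0,0]],[[0,0,0],[0,0,0]],[[0,0,0],[0,0,0]],[[0,0,0],[0,0,0]]]'
python3 plan.py
```

```text
clock: 28.13
tool_pos: [0.5931, 0.1555, 0.1593]
orientation: [-179.8, -0.2, 176.7]
force: [0.6, 0.1, -0.3]
opening: 0.0529
clock: 28.55
tool_pos: [0.6745, 0.0784, 0.159]
orientation: [-179.9, -0.2, -174.5]
force: [0.1, 0.8, -0.1]
opening: 0.0524
clock: 28.97
tool_pos: [0.6714, 0.0813, 0.0811]
orientation: [-179.9, -0.3, -174.5]
force: [-0.8, -0.3, 0.6]
opening: 0.0528
clock: 29.38
tool_pos: [0.6739, 0.0821, 0.0863]
orientation: [180.0, 0.1, -174.5]
force: [0.1, -0.1, 0.1]
opening: 0.0247
clock: 29.72
tool_pos: [0.6743, 0.0821, 0.0862]
orientation: [180.0, 0.1, -174.5]
force: [1.9, 1.6, 4.0]
opening: 0.0173
now [0.6743 0.0821 0.0862] [ 1.7998e+02  1.3000e-01 -1.7445e+02] t 29.72 F [1.9 1.6 4. ] open 0.0173
```

```bash
H="python3 -m handwheel"
$H '[[[0.04,0,0],[0,0,0]],[[0.08,0,0],[0,0,0]],[[0.12,0,0],[0,0,0]],[[0.16,0,0],[0,0,0]],[[0.2,0,0],[0,0,0]]]'
$H '[[[0.04,0,0],[0,0,0]],[[0.08,0,0],[0,0,0]],[[0.11,0,0],[0,0,0]],[[0.13,0,0],[0,0,0]],[[0.133,0,0],[0,0,0]]]'
$H '[[[0,0,0],[0,0,0]],[[0,0,0],[0,0,0]],[[0,0,0],[0,0,0]]]'
$H '[[[-0.06,0,0],[0,0,0]],[[-0.12,0,0],[0,0,0]],[[-0.18,0,0],[0,0,0]],[[-0.25,0,0],[0,0,0]],[[-0.325,0,0],[0,0,0]]]'
$H '[[[0,0,0],[0,0,0]],[[0,0,0],[0,0,0]],[[0,0,0],[0,0,0]],[[0,0,0],[0,0,0]],[[0,0,0],[0,0,0]]]' -0.2
$H '[[[0,0,-0.2],[0,0,0]],[[0,0,-0.4],[0,0,0]],[[0,0,-0.4],[0,0,0]],[[0,0,-0.4],[0,0,0]],[[0,0,-0.4],[0,0,0]]]' -0.2
$H '[[[0,0,0],[0,0,0]]]'
python3 proj.py; python3 plan.py 0.5276,-0.0075,0.17,95.7
```

```text
clock: 30.13
tool_pos: [0.6347, 0.078, 0.0862]
orientation: [180.0, 0.2, -174.4]
force: [6.9, -1.4, 2.3]
opening: 0.0172
clock: 30.55
tool_pos: [0.6099, 0.0755, 0.0862]
orientation: [180.0, 0.4, -174.4]
force: [15.8, -4.3, -5.9]
opening: 0.0174
clock: 30.8
tool_pos: [0.61, 0.0755, 0.0862]
orientation: [180.0, 0.3, -174.4]
force: [11.7, -3.7, -2.6]
opening: 0.0173
clock: 31.22
tool_pos: [0.6724, 0.0818, 0.0861]
orientation: [180.0, 0.1, -174.5]
force: [0.2, 1.3, 6.8]
opening: 0.0173
clock: 31.63
tool_pos: [0.6704, 0.0814, 0.0846]
orientation: [-180.0, -0.1, -174.5]
force: [-0.8, -1.2, -0.1]
opening: 0.0447
clock: 32.05
tool_pos: [0.671, 0.0817, 0.1652]
orientation: [180.0, -0.0, -174.5]
force: [-0.5, 0.6, -1.2]
opening: 0.0524
clock: 32.13
tool_pos: [0.6706, 0.0814, 0.1639]
orientation: [-180.0, -0.1, -174.5]
force: [-0.2, -0.2, -1.2]
opening: 0.0532
projecting end [-0.1324 -0.1322 -0.1322 -0.1321 -0.1318 -0.1318]
-0.14 0   | -0.135 0   | -0.13 42 -0.022 0.021 | -0.125 41 -0.022 0.021 | -0.12 36 -0.023 0.021 | -0.115 39 -0.023 0.021 | -0.11 39 -0.023 0.02 | -0.105 40 -0.023 0.02 | -0.1 36 -0.024 0.02 | -0.095 39 -0.022 0.022 | -0.09 39 -0.022 0.022 | -0.085 37 -0.022 0.022 | -0.08 31 -0.022 0.022 | -0.075 22 -0.02 0.026 | 
pile top 0.0527
knob X,Y 0.0407 0.0738
now [0.6707 0.0814 0.1638] [-1.7998e+02 -1.4000e-01 -1.7448e+02] t 32.18 F [ 1.3  0.1 -0.5] open 0.0526
0.5276,-0.0075,0.17,95.7
  [ [0.252, -0.125, -0.01] , [-0.0001, -0.0001, 0.0832] ] mm 56 deg 29.9
  [ [0.156, -0.234, -0.01] , [-0.0001, -0.0001, 0.0832] ] mm 56 deg 29.9
  [ [0.019, -0.28, -0.01] , [-0.0001, -0.0001, 0.0832] ] mm 56 deg 29.9
```

```bash
H="python3 -m handwheel"
$H '[[[0.05,-0.024,-0.003],[0,0,0.0166]],[[0.1,-0.049,-0.006],[0,0,0.0333]],[[0.15,-0.073,-0.01],[0,0,0.05]],[[0.2,-0.098,-0.01],[0,0,0.0666]],[[0.252,-0.125,-0.01],[0,0,0.0832]]]' -0.5
$H '[[[0.032,-0.047,-0.003],[0,0,0.0166]],[[0.064,-0.093,-0.006],[0,0,0.0333]],[[0.096,-0.14,-0.01],[0,0,0.05]],[[0.128,-0.186,-0.01],[0,0,0.0666]],[[0.156,-0.234,-0.01],[0,0,0.0832]]]'
$H '[[[0.004,-0.056,-0.003],[0,0,0.0166]],[[0.009,-0.112,-0.006],[0,0,0.0333]],[[0.013,-0.169,-0.01],[0,0,0.05]],[[0.018,-0.225,-0.01],[0,0,0.0666]],[[0.019,-0.28,-0.01],[0,0,0.0832]]]'
$H '[[[0,0,0.15],[0,0,0]],[[0,0,0.3],[0,0,0]],[[0,0,0.45],[0,0,0]],[[0,0,0.55],[0,0,0]],[[0,0,0.62],[0,0,0]]]' -0.5
$H '[[[0,0,0],[0,0,0]],[[0,0,0],[0,0,0]]]'
python3 plan.py 0.5276,-0.0075,0.019,95.7
```

```text
clock: 32.6
tool_pos: [0.6229, 0.0515, 0.1658]
orientation: [-179.9, -0.1, 155.3]
force: [1.1, -0.3, 0.2]
opening: 0.0655
clock: 33.02
tool_pos: [0.575, 0.0218, 0.168]
orientation: [-179.9, -0.0, 125.3]
force: [-0.4, 0.6, -0.4]
opening: 0.0655
clock: 33.43
tool_pos: [0.5273, -0.0078, 0.1701]
orientation: [-179.9, 0.0, 95.4]
force: [-0.1, -0.2, -0.3]
opening: 0.066
clock: 33.85
tool_pos: [0.5264, -0.008, 0.044]
orientation: [-179.7, 0.1, 95.6]
force: [-0.4, 0.5, -0.1]
opening: 0.0655
clock: 34.02
tool_pos: [0.5276, -0.0077, 0.0461]
orientation: [-179.8, 0.1, 95.7]
force: [0.7, 0.9, 1.0]
opening: 0.0656
now [ 0.5276 -0.0077  0.0461] [-1.7981e+02  5.0000e-02  9.5680e+01] t 34.02 F [0.7 0.9 1. ] open 0.0656
0.5276,-0.0075,0.019,95.7
  [ [0.001, 0.001, 0.135] , [-0.0005, 0.0002, -0.0001] ] mm 27 deg 0.2
```

```bash
H="python3 -m handwheel"
$H '[[[0,0,0.05],[0,0,0]],[[0,0,0.09],[0,0,0]],[[0,0,0.12],[0,0,0]],[[0,0,0.135],[0,0,0]],[[0,0,0.135],[0,0,0]]]'
$H '[[[0,0,0],[0,0,0]],[[0,0,0],[0,0,0]],[[0,0,0],[0,0,0]],[[0,0,0],[0,0,0]],[[0,0,0],[0,0,0]]]' 1
$H '[[[0,0,0],[0,0,0]],[[0,0,0],[0,0,0]]]'
$H '[[[0,-0.05,0],[0,0,0]],[[0,-0.1,0],[0,0,0]],[[0,-0.15,0],[0,0,0]],[[0,-0.2,0],[0,0,0]],[[0,-0.25,0],[0,0,0]]]'
$H '[[[0,-0.05,0],[0,0,0]],[[0,-0.1,0],[0,0,0]],[[0,-0.15,0],[0,0,0]],[[0,-0.2,0],[0,0,0]],[[0,-0.21,0],[0,0,0]]]'
$H '[[[0,0,-0.1],[0,0,0]],[[0,0,-0.2],[0,0,0]],[[0,0,-0.3],[0,0,0]],[[0,0,-0.4],[0,0,0]],[[0,0,-0.4],[0,0,0]]]'
$H '[[[0,0.01,-0.03],[0,0,-0.015]],[[0,0.02,-0.06],[0,0,-0.03]],[[0,0.03,-0.09],[0,0,-0.045]],[[0.005,0.04,-0.1],[0,0,-0.06]],[[0.007,0.043,-0.101],[0,0,-0.0686]]]'
$H '[[[0,0.01,-0.03],[0,0,-0.015]],[[0,0.02,-0.06],[0,0,-0.03]],[[0,0.03,-0.09],[0,0,-0.045]],[[-0.01,0.04,-0.1],[0,0,-0.06]],[[-0.012,0.042,-0.101],[0,0,-0.0686]]]'
$H '[[[0,0.01,-0.03],[0,0,-0.015]],[[0,0.02,-0.06],[0,0,-0.03]],[[-0.01,0.03,-0.09],[0,0,-0.045]],[[-0.02,0.033,-0.1],[0,0,-0.06]],[[-0.028,0.033,-0.101],[0,0,-0.0686]]]'
$H '[[[0,0,0],[0,0,0]],[[0,0,0],[0,0,0]],[[0,0,0],[0,0,0]]]'
python3 cls.py; python3 plan.py 0.5442,-0.3485,0.12,171.7 0.5442,-0.3485,0.022,171.7
```

```text
clock: 34.43
tool_pos: [0.5281, -0.0074, 0.0195]
orientation: [-179.9, 0.0, 95.7]
force: [0.3, 0.3, 0.5]
opening: 0.0659
clock: 34.85
tool_pos: [0.5287, -0.0072, 0.0205]
orientation: [180.0, -0.0, 95.7]
force: [-0.0, 0.2, 1.4]
opening: 0.0457
clock: 35.02
tool_pos: [0.5287, -0.0072, 0.0205]
orientation: [180.0, -0.0, 95.7]
force: [-1.5, 1.4, 3.8]
opening: 0.0457
clock: 35.43
tool_pos: [0.4775, -0.0124, 0.0203]
orientation: [180.0, -0.0, 95.7]
force: [1.7, 0.3, 0.2]
opening: 0.0459
clock: 35.85
tool_pos: [0.4342, -0.0171, 0.0199]
orientation: [-179.9, 0.0, 95.6]
force: [0.5, -2.0, 2.0]
opening: 0.0458
clock: 36.27
tool_pos: [0.4382, -0.016, 0.1031]
orientation: [179.8, -0.0, 95.7]
force: [1.1, 0.1, -0.7]
opening: 0.0457
clock: 36.68
tool_pos: [0.4451, -0.0142, 0.1202]
orientation: [-180.0, -0.0, 120.7]
force: [-0.5, -0.6, -1.4]
opening: 0.0455
clock: 37.1
tool_pos: [0.4536, -0.0121, 0.1403]
orientation: [-180.0, -0.0, 145.4]
force: [-0.1, -0.2, -1.1]
opening: 0.046
clock: 37.52
tool_pos: [0.4618, -0.0098, 0.1604]
orientation: [-180.0, -0.1, 170.1]
force: [-0.2, -0.6, -1.3]
opening: 0.
[... 862 characters left out ...]
), np.float64(0.026), np.float64(-0.007)) | 0.108 81 (np.float64(-0.023), np.float64(0.027), np.float64(-0.006)) | 0.116 74 (np.float64(-0.022), np.float64(0.024), np.float64(-0.007)) | 0.124 126 (np.float64(-0.024), np.float64(0.026), np.float64(-0.005)) | 0.132 19 (np.float64(-0.019), np.float64(0.023), np.float64(-0.003)) | 0.14 0  | 
now [ 0.4617 -0.0099  0.1603] [-1.7997e+02 -6.0000e-02  1.6966e+02] t 37.82 F [ 0.6 -0.1 -0.5] open 0.0456
0.5442,-0.3485,0.12,171.7
  [ [-0.355, -0.796, 0.101] , [-0.0, -0.0001, -0.0028] ] mm 175 deg 1.0
  [ [-0.341, -0.802, 0.101] , [-0.0, -0.0001, -0.0028] ] mm 175 deg 1.0
0.5442,-0.3485,0.022,171.7
  [ [-0.0, -0.0, 0.49] , [0.0, 0.0, 0.0] ] mm 98 deg 0.0
```

Waisted: the width narrows to about 24 mm mid-length. It goes to the bin.

```bash
H="python3 -m handwheel"
$H '[[[-0.07,-0.16,0.02],[0,0,0]],[[-0.14,-0.32,0.04],[0,0,0]],[[-0.21,-0.48,0.06],[0,0,-0.002]],[[-0.28,-0.64,0.08],[0,0,-0.002]],[[-0.355,-0.796,0.101],[0,0,-0.0028]]]'
$H '[[[-0.07,-0.16,0.02],[0,0,0]],[[-0.14,-0.32,0.04],[0,0,0]],[[-0.21,-0.48,0.06],[0,0,-0.002]],[[-0.28,-0.64,0.08],[0,0,-0.002]],[[-0.341,-0.802,0.101],[0,0,-0.0028]]]'
$H '[[[0,0,0.1],[0,0,0]],[[0,0,0.2],[0,0,0]],[[0,0,0.3],[0,0,0]],[[0,0,0.38],[0,0,0]],[[0,0,0.42],[0,0,0]]]'
$H '[[[0,0,0.03],[0,0,0]],[[0,0,0.065],[0,0,0]],[[0,0,0.065],[0,0,0]],[[0,0,0.065],[0,0,0]]]'
python3 plan.py 0.5442,-0.3485,0.020,171.7
$H '[[[0,0,0],[0,0,0]],[[0,0,0],[0,0,0]],[[0,0,0],[0,0,0]],[[0,0,0],[0,0,0]]]' -0.3
$H '[[[0,0,-0.1],[0,0,0]],[[0,0,-0.3],[0,0,0]],[[0,0,-0.5],[0,0,0]],[[0,0,-0.65],[0,0,0]],[[0,0,-0.7],[0,0,0]]]' -0.3
$H '[[[0,0,0],[0,0,0]],[[0,0,0],[0,0,0]]]'
python3 plan.py 0.672,0.0815,0.16,-174.5
python3 - <<'E'
from h import *
b=snap('top'); save(b,'d4.png',(130,180,500,340),2.15)
E
```

```text
clock: 38.23
tool_pos: [0.5037, -0.1806, 0.1403]
orientation: [180.0, -0.0, 170.7]
force: [0.1, 0.5, -0.1]
opening: 0.0456
clock: 38.65
tool_pos: [0.5455, -0.35, 0.1196]
orientation: [180.0, -0.0, 171.7]
force: [1.6, 0.8, 0.1]
opening: 0.0457
clock: 39.07
tool_pos: [0.5438, -0.3479, 0.0335]
orientation: [179.9, -0.2, 171.7]
force: [-0.2, -0.1, -0.4]
opening: 0.0461
clock: 39.4
tool_pos: [0.5456, -0.3484, 0.0237]
orientation: [-180.0, 0.0, 171.8]
force: [-0.3, 0.5, 0.3]
opening: 0.045
now [ 0.5456 -0.3484  0.0237] [-1.7999e+02  2.0000e-02  1.7179e+02] t 39.4 F [-0.3  0.5  0.3] open 0.045
0.5442,-0.3485,0.020,171.7
  [ [0.007, -0.002, 0.019] , [-0.0, 0.0001, 0.0002] ] mm 4 deg 0.1
clock: 39.73
tool_pos: [0.5457, -0.3484, 0.024]
orientation: [-180.0, 0.1, 171.8]
force: [-0.2, 0.2, -0.0]
opening: 0.0565
clock: 40.15
tool_pos: [0.5477, -0.3495, 0.1698]
orientation: [-179.9, 0.5, 171.8]
force: [0.6, -0.6, 0.0]
opening: 0.0571
clock: 40.32
tool_pos: [0.5454, -0.3482, 0.1639]
orientation: [180.0, 0.1, 171.8]
force: [-0.4, -0.0, -0.9]
opening: 0.057
now [ 0.5454 -0.3482  0.1639] [1.7999e+02 9.0000e-02 1.7176e+02] t 40.32 F [-0.4 -0.  -0.9] open 0.057
0.672,0.0815,0.16,-174.5
  [ [-0.106, 0.739, 0.007] , [-0.0, 0.0001, -0.0127] ] mm 149 deg 4.6
  [ [-0.165, 0.728, 0.007] , [-0.0, 0.0001, -0.0127] ] mm 149 deg 4.6
  [ [-0.222, 0.713, 0.007] , [-0.0, 0.0001, -0.0127] ] mm 149 deg 4.6
```

View pics/d4.png

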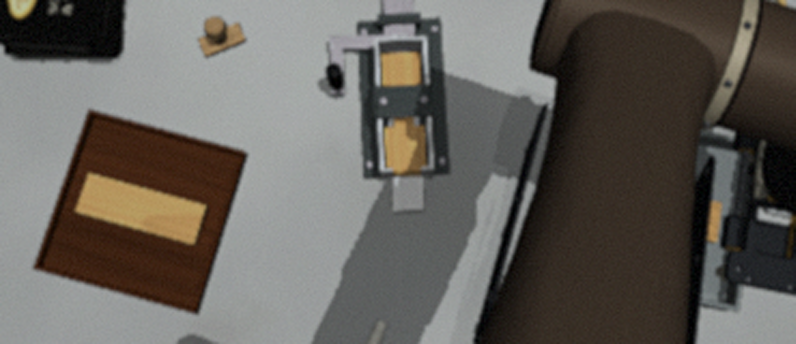

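Both plain slats are neatly piled in the tray centre at (140,208), the waisted slat is in the bin at (713,222), and the column has two slats left. Fourth cycle.

```bash
H="python3 -m handwheel"
$H '[[[-0.02,0.15,0],[0,0,-0.003]],[[-0.04,0.3,0],[0,0,-0.006]],[[-0.06,0.45,0],[0,0,-0.009]],[[-0.08,0.6,0],[0,0,-0.012]],[[-0.106,0.739,0.007],[0,0,-0.0127]]]' -0.2
$H '[[[-0.03,0.15,0],[0,0,-0.003]],[[-0.06,0.3,0],[0,0,-0.006]],[[-0.1,0.45,0],[0,0,-0.009]],[[-0.13,0.6,0],[0,0,-0.012]],[[-0.165,0.728,0.007],[0,0,-0.0127]]]'
$H '[[[-0.045,0.15,0],[0,0,-0.003]],[[-0.09,0.3,0],[0,0,-0.006]],[[-0.14,0.45,0],[0,0,-0.009]],[[-0.18,0.6,0],[0,0,-0.012]],[[-0.222,0.713,0.007],[0,0,-0.0127]]]'
$H '[[[0,0,0],[0,0,0]],[[0,0,0],[0,0,0]]]'
python3 plan.py 0.672,0.0810,0.083,-174.5; python3 proj.py | tail -2
```

```text
clock: 40.78
tool_pos: [0.5867, -0.2035, 0.1601]
orientation: [180.0, -0.2, 176.4]
force: [0.1, -0.6, -0.6]
opening: 0.0527
clock: 41.2
tool_pos: [0.6291, -0.06, 0.1587]
orientation: [-180.0, -0.2, -179.0]
force: [-0.1, 0.1, -0.1]
opening: 0.0527
clock: 41.62
tool_pos: [0.6712, 0.0835, 0.157]
orientation: [-180.0, -0.2, -174.4]
force: [0.2, -0.7, -1.3]
opening: 0.0527
clock: 41.78
tool_pos: [0.671, 0.0825, 0.1565]
orientation: [-180.0, -0.2, -174.4]
force: [0.2, 0.1, 0.5]
opening: 0.0526
now [0.671  0.0825 0.1565] [-179.95   -0.22 -174.4 ] t 41.78 F [0.2 0.1 0.5] open 0.0526
0.672,0.0810,0.083,-174.5
  [ [-0.006, -0.008, 0.368] , [-0.0001, -0.0006, 0.0003] ] mm 74 deg 0.2
pile top 0.0408
knob X,Y 0.0395 0.0739
```

```bash
H="python3 -m handwheel"
$H '[[[0,0,0.1],[0,0,0]],[[0,0,0.2],[0,0,0]],[[0,0,0.3],[0,0,0]],[[-0.006,-0.008,0.35],[0,0,0]],[[-0.006,-0.008,0.368],[0,0,0]]]'
$H '[[[0,0,0],[0,0,0]],[[0,0,0],[0,0,0]],[[0,0,0],[0,0,0]],[[0,0,0],[0,0,0]],[[0,0,0],[0,0,0]]]' 1
$H '[[[0,0,0],[0,0,0]],[[0,0,0],[0,0,0]],[[0,0,0],[0,0,0]],[[0,0,0],[0,0,0]]]'
$H '[[[0.04,0,0],[0,0,0]],[[0.08,0,0],[0,0,0]],[[0.12,0,0],[0,0,0]],[[0.16,0,0],[0,0,0]],[[0.2,0,0],[0,0,0]]]'
$H '[[[0.04,0,0],[0,0,0]],[[0.08,0,0],[0,0,0]],[[0.11,0,0],[0,0,0]],[[0.13,0,0],[0,0,0]],[[0.133,0,0],[0,0,0]]]'
$H '[[[0,0,0],[0,0,0]],[[0,0,0],[0,0,0]],[[0,0,0],[0,0,0]]]'
$H '[[[-0.06,0,0],[0,0,0]],[[-0.12,0,0],[0,0,0]],[[-0.18,0,0],[0,0,0]],[[-0.25,0,0],[0,0,0]],[[-0.325,0,0],[0,0,0]]]'
$H '[[[0,0,0],[0,0,0]],[[0,0,0],[0,0,0]],[[0,0,0],[0,0,0]],[[0,0,0],[0,0,0]],[[0,0,0],[0,0,0]]]' -0.2
$H '[[[0,0,-0.2],[0,0,0]],[[0,0,-0.4],[0,0,0]],[[0,0,-0.4],[0,0,0]],[[0,0,-0.4],[0,0,0]],[[0,0,-0.4],[0,0,0]]]' -0.2
$H '[[[0,0,0],[0,0,0]]]'
python3 proj.py; python3 plan.py 0.5276,-0.0075,0.17,95.7
```

```text
clock: 42.25
tool_pos: [0.6717, 0.0782, 0.083]
orientation: [-179.9, -0.2, -174.6]
force: [0.1, 0.9, -0.2]
opening: 0.0525
clock: 42.67
tool_pos: [0.6736, 0.0801, 0.0866]
orientation: [180.0, 0.1, -174.5]
force: [0.5, 0.9, -0.2]
opening: 0.0247
clock: 43.0
tool_pos: [0.674, 0.0802, 0.0865]
orientation: [180.0, 0.1, -174.5]
force: [2.1, 0.3, 5.3]
opening: 0.0174
clock: 43.42
tool_pos: [0.6339, 0.076, 0.0865]
orientation: [180.0, 0.2, -174.5]
force: [7.2, -2.9, 4.1]
opening: 0.0174
clock: 43.83
tool_pos: [0.61, 0.0736, 0.0865]
orientation: [180.0, 0.4, -174.5]
force: [18.9, -5.6, -7.7]
opening: 0.0173
clock: 44.08
tool_pos: [0.6101, 0.0736, 0.0865]
orientation: [180.0, 0.4, -174.5]
force: [15.4, -5.1, -3.6]
opening: 0.0173
clock: 44.5
tool_pos: [0.6718, 0.0799, 0.0865]
orientation: [180.0, 0.1, -174.5]
force: [0.7, 0.4, 8.5]
opening: 0.0174
clock: 44.92
tool_pos: [0.67, 0.0795, 0.0849]
orientation: [-180.0, -0.1, -174.5]
force: [0.1, -0.3, -1.1]
opening: 0.045
clock: 45.33
tool_pos: [0.6707, 0.0798, 0.1655]
orientation: [180.0, -0.0, -174.5]
force: [-0.3, 0.7, -1.6]
opening: 0.0528
clo
[... 203 characters left out ...]
35 1 0.021 0.021 | -0.13 41 -0.022 0.021 | -0.125 38 -0.022 0.021 | -0.12 41 -0.023 0.021 | -0.115 36 -0.023 0.021 | -0.11 38 -0.023 0.02 | -0.105 38 -0.021 0.023 | -0.1 42 -0.021 0.022 | -0.095 36 -0.021 0.022 | -0.09 37 -0.022 0.022 | -0.085 42 -0.022 0.022 | -0.08 29 -0.022 0.022 | -0.075 21 -0.018 0.026 | 
pile top 0.0404
knob X,Y 0.0411 0.0739
now [0.6705 0.0795 0.1641] [-1.7998e+02 -1.5000e-01 -1.7452e+02] t 45.47 F [-0.   0.7 -0.2] open 0.0526
0.5276,-0.0075,0.17,95.7
  [ [0.251, -0.122, -0.009] , [-0.0001, -0.0001, 0.0831] ] mm 56 deg 29.9
  [ [0.157, -0.231, -0.009] , [-0.0001, -0.0001, 0.0831] ] mm 56 deg 29.9
  [ [0.021, -0.278, -0.01] , [-0.0001, -0.0001, 0.0831] ] mm 56 deg 29.9
```

Out again, and it looks waisted (fewer pixels at the lip). Rotate, descend, grip, draw, swing.

```bash
H="python3 -m handwheel"
$H '[[[0.05,-0.024,-0.003],[0,0,0.0166]],[[0.1,-0.049,-0.006],[0,0,0.0333]],[[0.15,-0.073,-0.009],[0,0,0.05]],[[0.2,-0.098,-0.009],[0,0,0.0666]],[[0.251,-0.122,-0.009],[0,0,0.0831]]]' -0.5
$H '[[[0.032,-0.047,-0.003],[0,0,0.0166]],[[0.064,-0.093,-0.006],[0,0,0.0333]],[[0.096,-0.14,-0.009],[0,0,0.05]],[[0.128,-0.186,-0.009],[0,0,0.0666]],[[0.157,-0.231,-0.009],[0,0,0.0831]]]'
$H '[[[0.004,-0.056,-0.003],[0,0,0.0166]],[[0.009,-0.112,-0.006],[0,0,0.0333]],[[0.013,-0.169,-0.01],[0,0,0.05]],[[0.018,-0.225,-0.01],[0,0,0.0666]],[[0.021,-0.278,-0.01],[0,0,0.0831]]]'
$H '[[[0,0,0.15],[0,0,0]],[[0,0,0.3],[0,0,0]],[[0,0,0.45],[0,0,0]],[[0,0,0.55],[0,0,0]],[[0,0,0.62],[0,0,0]]]' -0.5
$H '[[[0,0,0],[0,0,0]],[[0,0,0],[0,0,0]]]'
$H '[[[0,0,0.05],[0,0,0]],[[0,0,0.09],[0,0,0]],[[0,0,0.12],[0,0,0]],[[0,0,0.135],[0,0,0]],[[0,0,0.135],[0,0,0]]]'
$H '[[[0,0,0],[0,0,0]],[[0,0,0],[0,0,0]],[[0,0,0],[0,0,0]],[[0,0,0],[0,0,0]],[[0,0,0],[0,0,0]]]' 1
$H '[[[0,0,0],[0,0,0]],[[0,0,0],[0,0,0]]]'
python3 plan.py
```

```text
clock: 45.88
tool_pos: [0.6228, 0.0502, 0.166]
orientation: [-179.9, -0.1, 155.3]
force: [-0.4, -0.3, 0.1]
opening: 0.0654
clock: 46.3
tool_pos: [0.575, 0.0211, 0.168]
orientation: [-179.9, -0.0, 125.4]
force: [1.3, -0.2, -0.5]
opening: 0.0656
clock: 46.72
tool_pos: [0.5273, -0.0079, 0.1701]
orientation: [-179.9, 0.0, 95.4]
force: [-0.1, 0.1, 0.5]
opening: 0.066
clock: 47.13
tool_pos: [0.5265, -0.0081, 0.044]
orientation: [-179.7, 0.1, 95.7]
force: [-0.8, 0.1, 0.5]
opening: 0.0661
clock: 47.3
tool_pos: [0.5277, -0.0078, 0.0461]
orientation: [-179.8, 0.1, 95.8]
force: [0.9, -0.6, -0.2]
opening: 0.0655
clock: 47.72
tool_pos: [0.5282, -0.0075, 0.0195]
orientation: [-179.9, 0.0, 95.7]
force: [-0.3, -0.2, 0.3]
opening: 0.0654
clock: 48.13
tool_pos: [0.5288, -0.0073, 0.0205]
orientation: [180.0, -0.0, 95.8]
force: [-0.3, 0.4, 1.7]
opening: 0.0454
clock: 48.3
tool_pos: [0.5288, -0.0073, 0.0205]
orientation: [180.0, -0.0, 95.8]
force: [-1.1, 1.4, 4.3]
opening: 0.0458
now [ 0.5288 -0.0073  0.0205] [179.97  -0.    95.75] t 48.3 F [-1.1  1.4  4.3] open 0.0458
```

```bash
H="python3 -m handwheel"
$H '[[[0,-0.05,0],[0,0,0]],[[0,-0.1,0],[0,0,0]],[[0,-0.15,0],[0,0,0]],[[0,-0.2,0],[0,0,0]],[[0,-0.25,0],[0,0,0]]]'
$H '[[[0,-0.05,0],[0,0,0]],[[0,-0.1,0],[0,0,0]],[[0,-0.15,0],[0,0,0]],[[0,-0.2,0],[0,0,0]],[[0,-0.21,0],[0,0,0]]]'
$H '[[[0,0,-0.1],[0,0,0]],[[0,0,-0.2],[0,0,0]],[[0,0,-0.3],[0,0,0]],[[0,0,-0.4],[0,0,0]],[[0,0,-0.4],[0,0,0]]]'
$H '[[[0,0.01,-0.03],[0,0,-0.015]],[[0,0.02,-0.06],[0,0,-0.03]],[[0,0.03,-0.09],[0,0,-0.045]],[[0.005,0.04,-0.1],[0,0,-0.06]],[[0.007,0.043,-0.101],[0,0,-0.0686]]]'
$H '[[[0,0.01,-0.03],[0,0,-0.015]],[[0,0.02,-0.06],[0,0,-0.03]],[[0,0.03,-0.09],[0,0,-0.045]],[[-0.01,0.04,-0.1],[0,0,-0.06]],[[-0.012,0.042,-0.101],[0,0,-0.0686]]]'
$H '[[[0,0.01,-0.03],[0,0,-0.015]],[[0,0.02,-0.06],[0,0,-0.03]],[[-0.01,0.03,-0.09],[0,0,-0.045]],[[-0.02,0.033,-0.1],[0,0,-0.06]],[[-0.028,0.033,-0.101],[0,0,-0.0686]]]'
$H '[[[0,0,0],[0,0,0]],[[0,0,0],[0,0,0]],[[0,0,0],[0,0,0]]]'
python3 cls.py; python3 plan.py 0.5442,-0.3485,0.12,171.7 0.5442,-0.3485,0.034,171.7
```

```text
clock: 48.72
tool_pos: [0.4775, -0.0126, 0.0202]
orientation: [-180.0, -0.0, 95.7]
force: [0.2, 0.3, 1.2]
opening: 0.0456
clock: 49.13
tool_pos: [0.4344, -0.0172, 0.0199]
orientation: [-179.9, 0.0, 95.7]
force: [0.8, -0.7, 0.4]
opening: 0.0457
clock: 49.55
tool_pos: [0.4384, -0.0162, 0.1031]
orientation: [179.8, -0.0, 95.8]
force: [1.0, 0.0, -0.3]
opening: 0.0457
clock: 49.97
tool_pos: [0.4452, -0.0144, 0.1202]
orientation: [-180.0, -0.0, 120.7]
force: [0.4, 0.7, -0.1]
opening: 0.0454
clock: 50.38
tool_pos: [0.4537, -0.0122, 0.1403]
orientation: [-180.0, -0.0, 145.4]
force: [0.4, 0.1, -2.5]
opening: 0.0458
clock: 50.8
tool_pos: [0.4619, -0.01, 0.1604]
orientation: [-180.0, -0.1, 170.1]
force: [-1.1, -0.2, -1.1]
opening: 0.0456
clock: 51.05
tool_pos: [0.4617, -0.0101, 0.1602]
orientation: [-180.0, -0.1, 169.7]
force: [0.0, -0.9, -2.0]
opening: 0.0459
0.02 65 (np.float64(-0.022), np.float64(0.025), np.float64(-0.007)) | 0.028 69 (np.float64(-0.023), np.float64(0.024), np.float64(-0.007)) | 0.036 79 (np.float64(-0.023), np.float64(0.026), np.float64(-0.006)) | 0.044 61 (np.float64(-0.02
[... 491 characters left out ...]
22), np.float64(0.025), np.float64(-0.007)) | 0.108 81 (np.float64(-0.021), np.float64(0.025), np.float64(-0.006)) | 0.116 72 (np.float64(-0.022), np.float64(0.025), np.float64(-0.007)) | 0.124 134 (np.float64(-0.022), np.float64(0.028), np.float64(-0.005)) | 0.132 13 (np.float64(-0.015), np.float64(0.023), np.float64(-0.004)) | 0.14 0  | 
now [ 0.4619 -0.0101  0.1603] [-1.7998e+02 -5.0000e-02  1.6973e+02] t 51.1 F [-0.  -0.5 -1. ] open 0.0459
0.5442,-0.3485,0.12,171.7
  [ [-0.353, -0.796, 0.101] , [-0.0, -0.0001, -0.0027] ] mm 175 deg 1.0
  [ [-0.34, -0.802, 0.101] , [-0.0, -0.0001, -0.0027] ] mm 175 deg 1.0
0.5442,-0.3485,0.034,171.7
  [ [-0.0, -0.0, 0.43] , [0.0, 0.0, 0.0] ] mm 86 deg 0.0
```

Waisted again, so it goes to the bin on the pile (12 mm higher).

```bash
H="python3 -m handwheel"
$H '[[[-0.07,-0.16,0.02],[0,0,0]],[[-0.14,-0.32,0.04],[0,0,0]],[[-0.21,-0.48,0.06],[0,0,-0.002]],[[-0.28,-0.64,0.08],[0,0,-0.002]],[[-0.353,-0.796,0.101],[0,0,-0.0027]]]'
$H '[[[-0.07,-0.16,0.02],[0,0,0]],[[-0.14,-0.32,0.04],[0,0,0]],[[-0.21,-0.48,0.06],[0,0,-0.002]],[[-0.28,-0.64,0.08],[0,0,-0.002]],[[-0.34,-0.802,0.101],[0,0,-0.0027]]]'
$H '[[[0,0,0.1],[0,0,0]],[[0,0,0.2],[0,0,0]],[[0,0,0.3],[0,0,0]],[[0,0,0.38],[0,0,0]],[[0,0,0.42],[0,0,0]]]'
$H '[[[0,0,0],[0,0,0]],[[0,0,0],[0,0,0]],[[0,0,0],[0,0,0]]]'
python3 plan.py
$H '[[[0,0,0],[0,0,0]],[[0,0,0],[0,0,0]],[[0,0,0],[0,0,0]],[[0,0,0],[0,0,0]]]' -0.3
$H '[[[0,0,-0.1],[0,0,0]],[[0,0,-0.3],[0,0,0]],[[0,0,-0.5],[0,0,0]],[[0,0,-0.6],[0,0,0]],[[0,0,-0.64],[0,0,0]]]' -0.3
$H '[[[0,0,0],[0,0,0]],[[0,0,0],[0,0,0]]]'
python3 plan.py 0.672,0.0810,0.16,-174.5; python3 proj.py | tail -2
```

```text
clock: 51.52
tool_pos: [0.5036, -0.1807, 0.1402]
orientation: [180.0, -0.0, 170.8]
force: [1.2, 1.4, -0.8]
opening: 0.0456
clock: 51.93
tool_pos: [0.5454, -0.35, 0.1197]
orientation: [180.0, -0.0, 171.7]
force: [1.4, 1.4, -0.7]
opening: 0.0458
clock: 52.35
tool_pos: [0.5436, -0.3479, 0.0335]
orientation: [179.9, -0.2, 171.7]
force: [0.3, 0.4, -0.7]
opening: 0.0458
clock: 52.6
tool_pos: [0.546, -0.3485, 0.0374]
orientation: [-180.0, 0.1, 171.8]
force: [1.4, 0.6, 0.7]
opening: 0.0456
now [ 0.546  -0.3485  0.0374] [-1.7997e+02  8.0000e-02  1.7179e+02] t 52.6 F [1.4 0.6 0.7] open 0.0456
clock: 52.93
tool_pos: [0.5455, -0.3484, 0.0371]
orientation: [-180.0, 0.1, 171.8]
force: [-0.2, -0.7, 0.1]
opening: 0.0562
clock: 53.35
tool_pos: [0.5471, -0.3492, 0.1695]
orientation: [-179.9, 0.4, 171.8]
force: [-0.3, 0.2, 0.3]
opening: 0.057
clock: 53.52
tool_pos: [0.5449, -0.3481, 0.1641]
orientation: [180.0, 0.0, 171.8]
force: [-0.5, 0.3, -1.0]
opening: 0.057
now [ 0.5449 -0.3481  0.1641] [1.7997e+02 1.0000e-02 1.7176e+02] t 53.52 F [-0.5  0.3 -1. ] open 0.057
0.672,0.0810,0.16,-174.5
  [ [-0.107, 0.738, 0.007] , [0.0, 0.0, -0.0127] ] mm 149 deg 4.6
  [ [-0.166, 0.727, 0.007] , [0.0, 0.0, -0.0127] ] mm 149 deg 4.6
  [ [-0.223, 0.712, 0.007] , [0.0, 0.0, -0.0127] ] mm 149 deg 4.6
pile top 0.0284
knob X,Y 0.0333 0.0742
```

One slat is left and the slide is home. Fifth cycle.

```bash
H="python3 -m handwheel"
$H '[[[-0.02,0.15,0],[0,0,-0.003]],[[-0.04,0.3,0],[0,0,-0.006]],[[-0.06,0.45,0],[0,0,-0.009]],[[-0.08,0.6,0],[0,0,-0.012]],[[-0.107,0.738,0.007],[0,0,-0.0127]]]' -0.2
$H '[[[-0.03,0.15,0],[0,0,-0.003]],[[-0.06,0.3,0],[0,0,-0.006]],[[-0.1,0.45,0],[0,0,-0.009]],[[-0.13,0.6,0],[0,0,-0.012]],[[-0.166,0.727,0.007],[0,0,-0.0127]]]'
$H '[[[-0.045,0.15,0],[0,0,-0.003]],[[-0.09,0.3,0],[0,0,-0.006]],[[-0.14,0.45,0],[0,0,-0.009]],[[-0.18,0.6,0],[0,0,-0.012]],[[-0.223,0.705,0.007],[0,0,-0.0127]]]'
$H '[[[0,0,0],[0,0,0]],[[0,0,0],[0,0,0]]]'
$H '[[[0,0,0.1],[0,0,0]],[[0,0,0.2],[0,0,0]],[[0,0,0.3],[0,0,0]],[[-0.006,0,0.35],[0,0,0]],[[-0.006,0,0.368],[0,0,0]]]'
$H '[[[0,0,0],[0,0,0]],[[0,0,0],[0,0,0]],[[0,0,0],[0,0,0]],[[0,0,0],[0,0,0]],[[0,0,0],[0,0,0]]]' 1
$H '[[[0,0,0],[0,0,0]],[[0,0,0],[0,0,0]],[[0,0,0],[0,0,0]],[[0,0,0],[0,0,0]]]'
python3 plan.py
```

```text
clock: 53.98
tool_pos: [0.5867, -0.2037, 0.161]
orientation: [180.0, -0.2, 176.4]
force: [1.1, -0.3, -0.0]
opening: 0.0527
clock: 54.4
tool_pos: [0.6292, -0.0604, 0.1595]
orientation: [-180.0, -0.2, -179.0]
force: [0.6, -0.3, 0.9]
opening: 0.0527
clock: 54.82
tool_pos: [0.6716, 0.0817, 0.1579]
orientation: [-180.0, -0.2, -174.4]
force: [0.2, -0.0, 0.2]
opening: 0.0526
clock: 54.98
tool_pos: [0.6713, 0.0804, 0.1573]
orientation: [-179.9, -0.2, -174.4]
force: [-0.2, -0.2, -0.4]
opening: 0.0524
clock: 55.4
tool_pos: [0.6717, 0.0781, 0.0835]
orientation: [-179.9, -0.3, -174.6]
force: [-0.3, -0.5, -0.2]
opening: 0.0522
clock: 55.82
tool_pos: [0.6738, 0.0796, 0.0876]
orientation: [180.0, 0.1, -174.5]
force: [0.6, 0.2, 0.2]
opening: 0.0244
clock: 56.15
tool_pos: [0.6743, 0.0797, 0.0875]
orientation: [180.0, 0.1, -174.5]
force: [1.9, -0.1, 3.6]
opening: 0.0171
now [0.6743 0.0797 0.0875] [ 1.7999e+02  1.1000e-01 -1.7449e+02] t 56.15 F [ 1.9 -0.1  3.6] open 0.0171
```

```bash
H="python3 -m handwheel"
$H '[[[0.04,0,0],[0,0,0]],[[0.08,0,0],[0,0,0]],[[0.12,0,0],[0,0,0]],[[0.16,0,0],[0,0,0]],[[0.2,0,0],[0,0,0]]]'
$H '[[[0.04,0,0],[0,0,0]],[[0.08,0,0],[0,0,0]],[[0.11,0,0],[0,0,0]],[[0.13,0,0],[0,0,0]],[[0.133,0,0],[0,0,0]]]'
$H '[[[0,0,0],[0,0,0]],[[0,0,0],[0,0,0]],[[0,0,0],[0,0,0]]]'
$H '[[[-0.06,0,0],[0,0,0]],[[-0.12,0,0],[0,0,0]],[[-0.18,0,0],[0,0,0]],[[-0.25,0,0],[0,0,0]],[[-0.325,0,0],[0,0,0]]]'
$H '[[[0,0,0],[0,0,0]],[[0,0,0],[0,0,0]],[[0,0,0],[0,0,0]],[[0,0,0],[0,0,0]],[[0,0,0],[0,0,0]]]' -0.2
$H '[[[0,0,-0.2],[0,0,0]],[[0,0,-0.4],[0,0,0]],[[0,0,-0.4],[0,0,0]],[[0,0,-0.4],[0,0,0]],[[0,0,-0.4],[0,0,0]]]' -0.2
$H '[[[0,0,0],[0,0,0]]]'
python3 proj.py; python3 plan.py 0.5276,-0.0075,0.17,95.7
```

```text
clock: 56.57
tool_pos: [0.6341, 0.0756, 0.0874]
orientation: [-180.0, 0.1, -174.5]
force: [5.2, -1.1, 3.7]
opening: 0.0168
clock: 56.98
tool_pos: [0.6101, 0.0731, 0.0875]
orientation: [180.0, 0.4, -174.5]
force: [18.3, -5.4, -5.6]
opening: 0.0174
clock: 57.23
tool_pos: [0.6101, 0.0732, 0.0875]
orientation: [180.0, 0.4, -174.5]
force: [14.3, -4.0, -3.0]
opening: 0.0171
clock: 57.65
tool_pos: [0.6722, 0.0795, 0.0874]
orientation: [180.0, 0.0, -174.5]
force: [0.5, 0.9, 7.7]
opening: 0.0173
clock: 58.07
tool_pos: [0.6703, 0.0791, 0.0859]
orientation: [-180.0, -0.1, -174.5]
force: [-0.0, 0.3, -0.2]
opening: 0.045
clock: 58.48
tool_pos: [0.671, 0.0794, 0.1665]
orientation: [180.0, -0.0, -174.5]
force: [-0.1, 0.2, -0.8]
opening: 0.0525
clock: 58.57
tool_pos: [0.6706, 0.0791, 0.1653]
orientation: [-180.0, -0.1, -174.5]
force: [0.4, -0.4, -1.0]
opening: 0.0522
projecting end [-0.1324 -0.1323 -0.1322 -0.132  -0.132  -0.132 ]
-0.14 0   | -0.135 0   | -0.13 40 -0.022 0.021 | -0.125 40 -0.022 0.021 | -0.12 41 -0.023 0.021 | -0.115 37 -0.023 0.021 | -0.11 42 -0.023 0.021 | -0.105 35 -0.023 0.02 | -0.1 39 -0.024 0.02 | -0.095 37 -0.022 0.022 | -0.09 38 -0.022 0.022 | -0.085 41 -0.022 0.022 | -0.08 28 -0.022 0.022 | -0.075 19 -0.01 0.009 | 
pile top 0.0277
knob X,Y 0.0411 0.0739
now [0.6707 0.0791 0.1651] [-1.7998e+02 -1.5000e-01 -1.7451e+02] t 58.62 F [-0.8  0.1 -0.4] open 0.0524
0.5276,-0.0075,0.17,95.7
  [ [0.251, -0.121, -0.008] , [-0.0001, -0.0001, 0.0831] ] mm 56 deg 29.9
  [ [0.157, -0.23, -0.008] , [-0.0001, -0.0001, 0.0831] ] mm 56 deg 29.9
  [ [0.022, -0.278, -0.008] , [-0.0001, -0.0001, 0.0831] ] mm 56 deg 29.9
```

```bash
H="python3 -m handwheel"
$H '[[[0.05,-0.024,-0.003],[0,0,0.0166]],[[0.1,-0.049,-0.006],[0,0,0.0333]],[[0.15,-0.073,-0.008],[0,0,0.05]],[[0.2,-0.098,-0.008],[0,0,0.0666]],[[0.251,-0.121,-0.008],[0,0,0.0831]]]' -0.5
$H '[[[0.032,-0.047,-0.003],[0,0,0.0166]],[[0.064,-0.093,-0.006],[0,0,0.0333]],[[0.096,-0.14,-0.008],[0,0,0.05]],[[0.128,-0.186,-0.008],[0,0,0.0666]],[[0.157,-0.23,-0.008],[0,0,0.0831]]]'
$H '[[[0.004,-0.056,-0.003],[0,0,0.0166]],[[0.009,-0.112,-0.006],[0,0,0.0333]],[[0.013,-0.169,-0.008],[0,0,0.05]],[[0.018,-0.225,-0.008],[0,0,0.0666]],[[0.022,-0.278,-0.008],[0,0,0.0831]]]'
$H '[[[0,0,0.15],[0,0,0]],[[0,0,0.3],[0,0,0]],[[0,0,0.45],[0,0,0]],[[0,0,0.55],[0,0,0]],[[0,0,0.62],[0,0,0]]]' -0.5
$H '[[[0,0,0],[0,0,0]],[[0,0,0],[0,0,0]]]'
$H '[[[0,0,0.05],[0,0,0]],[[0,0,0.09],[0,0,0]],[[0,0,0.12],[0,0,0]],[[0,0,0.135],[0,0,0]],[[0,0,0.135],[0,0,0]]]'
$H '[[[0,0,0],[0,0,0]],[[0,0,0],[0,0,0]],[[0,0,0],[0,0,0]],[[0,0,0],[0,0,0]],[[0,0,0],[0,0,0]]]' 1
$H '[[[0,0,0],[0,0,0]],[[0,0,0],[0,0,0]]]'
python3 plan.py
```

```text
clock: 59.03
tool_pos: [0.623, 0.0499, 0.1668]
orientation: [-179.9, -0.1, 155.3]
force: [0.8, -0.6, 1.0]
opening: 0.0659
clock: 59.45
tool_pos: [0.5752, 0.021, 0.1685]
orientation: [-179.9, -0.0, 125.4]
force: [0.2, 0.6, 0.4]
opening: 0.066
clock: 59.87
tool_pos: [0.5276, -0.0078, 0.1703]
orientation: [-179.9, 0.0, 95.4]
force: [0.1, 0.1, 0.0]
opening: 0.0659
clock: 60.28
tool_pos: [0.5267, -0.008, 0.0442]
orientation: [-179.7, 0.1, 95.7]
force: [0.4, 0.3, -0.3]
opening: 0.0655
clock: 60.45
tool_pos: [0.5278, -0.0077, 0.0462]
orientation: [-179.8, 0.1, 95.7]
force: [0.5, -0.3, 0.8]
opening: 0.0659
clock: 60.87
tool_pos: [0.5284, -0.0074, 0.0197]
orientation: [-179.9, 0.0, 95.7]
force: [-0.4, 0.5, 0.2]
opening: 0.0655
clock: 61.28
tool_pos: [0.529, -0.0072, 0.0207]
orientation: [180.0, -0.0, 95.7]
force: [-0.3, -0.3, 1.7]
opening: 0.0457
clock: 61.45
tool_pos: [0.529, -0.0072, 0.0207]
orientation: [180.0, -0.0, 95.8]
force: [-0.8, 0.6, 3.2]
opening: 0.0456
now [ 0.529  -0.0072  0.0207] [179.97  -0.    95.76] t 61.45 F [-0.8  0.6  3.2] open 0.0456
```

```bash
H="python3 -m handwheel"
$H '[[[0,-0.05,0],[0,0,0]],[[0,-0.1,0],[0,0,0]],[[0,-0.15,0],[0,0,0]],[[0,-0.2,0],[0,0,0]],[[0,-0.25,0],[0,0,0]]]'
$H '[[[0,-0.05,0],[0,0,0]],[[0,-0.1,0],[0,0,0]],[[0,-0.15,0],[0,0,0]],[[0,-0.2,0],[0,0,0]],[[0,-0.21,0],[0,0,0]]]'
$H '[[[0,0,-0.1],[0,0,0]],[[0,0,-0.2],[0,0,0]],[[0,0,-0.3],[0,0,0]],[[0,0,-0.4],[0,0,0]],[[0,0,-0.4],[0,0,0]]]'
$H '[[[0,0.01,-0.03],[0,0,-0.015]],[[0,0.02,-0.06],[0,0,-0.03]],[[0,0.03,-0.09],[0,0,-0.045]],[[0.005,0.04,-0.1],[0,0,-0.06]],[[0.007,0.043,-0.101],[0,0,-0.0686]]]'
$H '[[[0,0.01,-0.03],[0,0,-0.015]],[[0,0.02,-0.06],[0,0,-0.03]],[[0,0.03,-0.09],[0,0,-0.045]],[[-0.01,0.04,-0.1],[0,0,-0.06]],[[-0.012,0.042,-0.101],[0,0,-0.0686]]]'
$H '[[[0,0.01,-0.03],[0,0,-0.015]],[[0,0.02,-0.06],[0,0,-0.03]],[[-0.01,0.03,-0.09],[0,0,-0.045]],[[-0.02,0.033,-0.1],[0,0,-0.06]],[[-0.028,0.033,-0.101],[0,0,-0.0686]]]'
$H '[[[0,0,0],[0,0,0]],[[0,0,0],[0,0,0]],[[0,0,0],[0,0,0]]]'
python3 cls.py; python3 plan.py 0.5442,-0.3485,0.13,171.7 0.5442,-0.3485,0.046,171.7
python3 - <<'E'
from h import *
a,b=snap('top'),snap('scene')
im=np.hstack([cv2.resize(a['color'][190:350,340:500],(400,400)),cv2.resize(b['color'][180:340,330:490],(400,400))])
cv2.imwrite('pics/d5.png',im[:,:,::-1])
E
```

```text
clock: 61.87
tool_pos: [0.4777, -0.0125, 0.0204]
orientation: [-180.0, -0.0, 95.7]
force: [1.5, -0.0, 0.9]
opening: 0.0452
clock: 62.28
tool_pos: [0.4349, -0.017, 0.0202]
orientation: [-179.9, 0.0, 95.7]
force: [0.9, -0.8, 0.5]
opening: 0.0456
clock: 62.7
tool_pos: [0.4388, -0.016, 0.1035]
orientation: [179.7, -0.0, 95.8]
force: [0.3, 0.1, -0.7]
opening: 0.0459
clock: 63.12
tool_pos: [0.4455, -0.0142, 0.1204]
orientation: [-180.0, -0.0, 120.7]
force: [-0.0, -0.2, -0.6]
opening: 0.0455
clock: 63.53
tool_pos: [0.4541, -0.0121, 0.1406]
orientation: [-180.0, -0.0, 145.4]
force: [0.5, 0.2, -1.3]
opening: 0.0456
clock: 63.95
tool_pos: [0.4624, -0.0098, 0.1608]
orientation: [-180.0, -0.0, 170.1]
force: [-0.6, 0.1, -1.7]
opening: 0.0452
clock: 64.2
tool_pos: [0.462, -0.0099, 0.1604]
orientation: [-180.0, -0.1, 169.7]
force: [-0.5, -0.5, -0.5]
opening: 0.0458
0.02 72 (np.float64(-0.022), np.float64(0.024), np.float64(-0.007)) | 0.028 67 (np.float64(-0.022), np.float64(0.024), np.float64(-0.007)) | 0.036 85 (np.float64(-0.023), np.float64(0.025), np.float64(-0.006)) | 0.044 56 (np.float64(-0.0
[... 493 characters left out ...]
3), np.float64(0.025), np.float64(-0.006)) | 0.108 79 (np.float64(-0.021), np.float64(0.024), np.float64(-0.006)) | 0.116 76 (np.float64(-0.022), np.float64(0.025), np.float64(-0.006)) | 0.124 132 (np.float64(-0.022), np.float64(0.025), np.float64(-0.004)) | 0.132 7 (np.float64(-0.014), np.float64(0.008), np.float64(-0.003)) | 0.14 0  | 
now [ 0.4621 -0.0099  0.1605] [-1.7998e+02 -5.0000e-02  1.6973e+02] t 64.25 F [-0.1  0.4  0.2] open 0.0457
0.5442,-0.3485,0.13,171.7
  [ [-0.353, -0.796, 0.076] , [-0.0, -0.0001, -0.0027] ] mm 175 deg 1.0
  [ [-0.339, -0.802, 0.076] , [-0.0, -0.0001, -0.0027] ] mm 175 deg 1.0
0.5442,-0.3485,0.046,171.7
  [ [-0.0, -0.0, 0.42] , [0.0, 0.0, 0.0] ] mm 84 deg 0.0
```

View pics/d5.png

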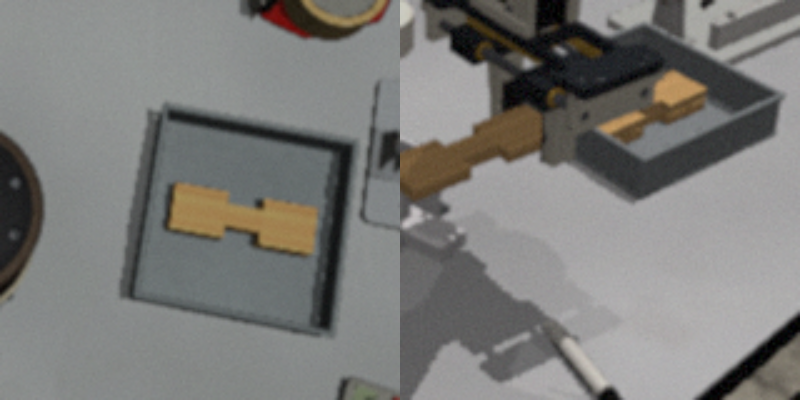

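The bin holds two waisted slats neatly piled at (243,218) in the left half. The held slat is also waisted, so it goes on top.

```bash
H="python3 -m handwheel"
$H '[[[-0.07,-0.16,0.02],[0,0,0]],[[-0.14,-0.32,0.04],[0,0,0]],[[-0.21,-0.48,0.05],[0,0,-0.002]],[[-0.28,-0.64,0.06],[0,0,-0.002]],[[-0.353,-0.796,0.076],[0,0,-0.0027]]]'
$H '[[[-0.07,-0.16,0.02],[0,0,0]],[[-0.14,-0.32,0.04],[0,0,0]],[[-0.21,-0.48,0.05],[0,0,-0.002]],[[-0.28,-0.64,0.06],[0,0,-0.002]],[[-0.339,-0.802,0.076],[0,0,-0.0027]]]'
$H '[[[0,0,0.1],[0,0,0]],[[0,0,0.2],[0,0,0]],[[0,0,0.3],[0,0,0]],[[0,0,0.38],[0,0,0]],[[0,0,0.42],[0,0,0]]]'
$H '[[[0,0,0],[0,0,0]],[[0,0,0],[0,0,0]],[[0,0,0],[0,0,0]]]'
$H '[[[0,0,0],[0,0,0]],[[0,0,0],[0,0,0]],[[0,0,0],[0,0,0]],[[0,0,0],[0,0,0]]]' -0.3
$H '[[[0,0,-0.1],[0,0,0]],[[0,0,-0.3],[0,0,0]],[[0,0,-0.5],[0,0,0]],[[0,0,-0.6],[0,0,0]],[[0,0,-0.64],[0,0,0]]]' -0.3
$H '[[[0,-0.1,0],[0,0,0]],[[0,-0.25,0],[0,0,0]],[[0,-0.4,0],[0,0,0]],[[0,-0.55,0],[0,0,0]],[[0,-0.7,0],[0,0,0]]]'
$H '[[[0.1,-0.1,-0.05],[0,0,0]],[[0.2,-0.2,-0.1],[0,0,0]],[[0.35,-0.3,-0.1],[0,0,0]],[[0.5,-0.4,-0.1],[0,0,0]],[[0.6,-0.45,-0.1],[0,0,0]]]'
$H '[[[0,0,0],[0,0,0]],[[0,0,0],[0,0,0]]]'
python3 plan.py; python3 proj.py | tail -2
python3 - <<'E'
from h import *
a=snap('top'); W=world(a); im=a['color'].astype(int)
for n,c,g in(('tray',(.523,.295),-12.3),('bin',(.5526,-.291),-8.3)):
    r=np.radians(g); d=W[:,:,:2]-c; X=d@[np.cos(r),np.sin(r)]; Y=d@[-np.sin(r),np.cos(r)]
    w=(abs(X)<.08)&(abs(Y)<.085)&(im[:,:,0]>140)&(im[:,:,0]-im[:,:,2]>40)
    print(n,w.sum(),cv2.minAreaRect(np.stack([X[w],Y[w]],1).astype(np.float32)),np.percentile(W[w][:,2],[5,50,95]).round(3))
save(a,'end.png',(130,150,500,340),2.15)
E
```

```text
clock: 64.77
tool_pos: [0.5041, -0.1806, 0.1458]
orientation: [180.0, 0.0, 170.8]
force: [0.8, 0.6, -0.4]
opening: 0.0457
clock: 65.18
tool_pos: [0.5457, -0.3501, 0.1303]
orientation: [-180.0, 0.0, 171.7]
force: [-0.2, 0.7, -1.3]
opening: 0.0458
clock: 65.6
tool_pos: [0.5438, -0.3478, 0.0438]
orientation: [179.9, -0.2, 171.7]
force: [-0.6, 0.4, -2.1]
opening: 0.0455
clock: 65.85
tool_pos: [0.546, -0.3484, 0.0477]
orientation: [-180.0, 0.1, 171.8]
force: [0.1, -1.0, -0.5]
opening: 0.0455
clock: 66.18
tool_pos: [0.5455, -0.3482, 0.0473]
orientation: [-180.0, 0.1, 171.8]
force: [-0.4, -0.2, 0.5]
opening: 0.0563
clock: 66.6
tool_pos: [0.5471, -0.3491, 0.1797]
orientation: [-179.9, 0.4, 171.8]
force: [0.7, -0.4, 0.2]
opening: 0.0568
clock: 67.02
tool_pos: [0.5247, -0.4877, 0.1741]
orientation: [180.0, -0.0, 171.8]
force: [1.0, 0.4, 0.3]
opening: 0.057
clock: 67.43
tool_pos: [0.3906, -0.5597, 0.194]
orientation: [180.0, -0.1, 171.7]
force: [0.5, -0.1, 0.2]
opening: 0.0567
clock: 67.6
tool_pos: [0.392, -0.5591, 0.1943]
orientation: [180.0, -0.0, 171.6]
force: [0.4, 0.2, 0.7]
opening: 0.0571
now [ 0.392  -0.5591  0.1943] [ 1.7998e+02 -1.0000e-02  1.7164e+02] t 67.6 F [0.4 0.2 0.7] open 0.0571
pile top 0.0164
knob X,Y 0.0333 0.074
tray 965 ((0.0008876025676727295, -0.001055195927619934), (0.13645195960998535, 0.04256078973412514), 89.67738342285156) [0.026 0.03  0.033]
bin 95 ((0.0010432843118906021, 0.06016175448894501), (0.041101619601249695, 0.017779188230633736), 2.660400867462158) [0.036 0.04  0.043]
```

View pics/end.png

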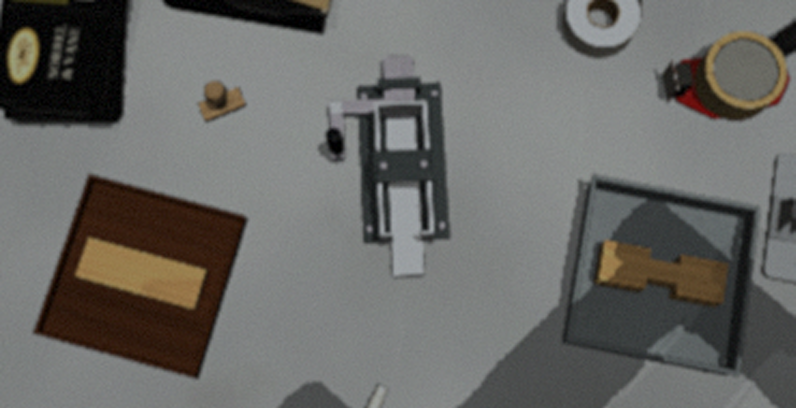

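The magazine is empty, with its floor visible at (405,200), and the slide is home with the knob at X 0.033. The tray pile (140,272) and the bin pile (662,272) are flat and centred, and the stamp at (222,100) is unmoved. I hand in.

```bash
python3 -c "from plant import *; print(close_job())"
```

```text
the job is handed in; nothing more can be done
None
```

The magazine is empty and the job is handed in: two plain slats are in the tray and three waisted slats are in the bin. It took five feed-and-draw cycles and about 68 s of robot time. The slide reached its stop and went home each time.

My last checks:
- **Tray:** the plain slats lie flat and stacked. The top slat is within about 1 mm of the tray centre, at a height of 0.030 m, which fits two slats.
- **Bin:** the waisted slats lie flat and stacked, with the top at 0.040 m, which fits three slats. The arm's shadow covered part of this pile, so the automatic outline found only one end of it. I confirmed the pile by its height and by eye in the last picture.
- **Magazine:** the floor is visible at 0.016 m, and the slide handle is back where it started.
- **Surroundings:** the stamp looks unmoved in the pictures. No tally counter was present at the start. The gripper was parked clear of everything.

While the gripper hovered over the handle, the position readings for the handle were about 7 mm off because they picked up the gripper. Readings taken with the arm away agreed. I noticed no grip slackening and no slat knocked aside.

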